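Set up the rolling board and bring the rolling pin over the clay

ROBOT

A 7-joint arm with a two-finger parallel gripper is mounted at the origin on a cart in front of the work surface, level with it; the furniture and walls round the work are solid. World frame = base frame: x ahead of the robot, y to its left, z up, the work surface at z = 0. Lengths are in m, angles in rad, forces in N, time in s.
With the tool pointing down it reaches from about 0.4 to 0.925 m from the base axis. Payload 4.1 kg.
Tool frame: the origin (TCP) lies at the very end of the fingers, on their centre line; the grasp point (between the pads) lies 19 mm behind it; z points along the fingers, y is the direction in which the jaws open and shut (so a half turn about z gives the same grasp; the last joint's range is limited). The gripper opens to 85 mm and grips with 20 to 120 N. Pads are 22 mm wide; open, the fingers measure 114 mm over their backs; the gripper's body (76 mm by 85 mm) begins 54 mm behind the grasp point. The pads swing forward as they close: fully open they stand 13 mm farther back than shut.
Start: joints at [-1.302, 0.398, 0.045, 1.537, -0.019, 1.207, -0.051], TCP at [0.234, 0.607, 0.231] pointing down, gripper open.
Joint ranges: [-2.82, 2.82], [-0.49, 2.23], [-1.37, 1.46], [0, 2.46], [-1.36, 4.5], [0.23, 2], [-2.94, 2.94]. Speed limits (rad/s): [2.57, 2.57, 3.14, 3.14, 3.14, 3.14, 3.14].

INTERFACE

Orientations are given as a unit quaternion [w, x, y, z].
In Python, from cell import manip gives the robot as it stands. The module is installed in compiled form; this text tells all that it offers.
- The arm moves only by the shell command python3 -m handwheel 'ROWS'. ROWS is text: rows parted by semicolons, each of 7 numbers parted by spaces: the turn, a rotation vector about the tool's x, y, z in degrees, then the shift along the tool's x, y, z in cm, then the finger opening in cm, from 0 to 8.54. In form: rx ry rz tx ty tz hand; .... A call has 1 to 10 rows; each row shifts and turns the commanded pose from where the row before left it, along the tool's axes as they then stand; what a row does not reach is not made up. A row lasts 1/12 s, in which the tool goes at most 41.7 mm and 7.16 degrees, less where a joint would pass 70% of its speed; a pose out of reach is approached as far as the arm can. A call with a gripper value outside its range is refused whole. The fingers move at their own pace and stop on an object; the grip force is fixed at half the most. Time passes only in rows, so rows that do not move let the fingers close. It gives the time, the measured TCP pose, the force and the opening at its end, in the units of the state.
- manip.state(): the state, without advancing time (a new reading comes with each control period).
- manip.capture(name): name is "side" or "top"; returns a dict with "image" (480x640x3 uint8, red, green, blue), "z_map" (480x640 float32, m along the optical axis (not along the pixel's ray), 0 where there is no reading), "K" (3x3 intrinsics, pixels), "rvec" (rotation vector, rad) and "tvec" (3), from world to camera coordinates, as OpenCV has them. Camera axes: x right, y down, z forward; pixel columns grow to the right and rows downward; lengths in m; the calibration is good to about 2 mm. A picture is of the moment at which its call begins.
- manip.job_done(): hands the job in, once; it reports no verdict.
The state is a dict: "time_s": time; "q": joint angles; "dq": joint speeds; "joint_torque": joint torques, N m; "eef_pos": TCP position; "ee_rot": TCP orientation; "contact_force": force on the tool from outside, world axes, zero at the start; "torque": the same for the moment, N m; "opening": finger opening in m.
Only numpy, scipy, OpenCV 4.12 (cv2) and the standard library are available. Lean on these libraries where they do the work, as an engineer would, in place of code of your own. Each camera call takes 0.05 s, during which the arm holds its last target.

TASK

Get the clay ready for rolling: lay the loose thickness strip flat in the empty seat of the rolling board, between its end cleats, and let go of it. Then draw the rolling pin out of the wooden cup of its raked stand, turn it level and square across the two strips, and finish while still holding it, at rest and centred over the board a hand's breadth (about 10 cm) above the clay. Do not shift the clay, the strip that is already in place or the wooden rib.

Things in the scene. Friction and masses are not known exactly. Their poses are not given: they have to be found in the camera images.
- rolling_board: Plywood rolling board, fixed, 212 (x) x 262 (y) x 12 mm. Origin: centre of its underside, on the table; z up. Two strip seats along its x, centred at y = +100 mm (empty) and -100 mm (filled), each closed at both ends by a U-shaped cleat 4 mm high: room for 154 x 26 mm. The cleats' arms reach 30 mm in from each end; between them a seat is open at the sides for fingers. The pin goes across, along y.
- open_seat (a point): Centre of the empty seat, on the board's upper face (12 mm above the table).
- filled_seat (a point): Centre of the other seat, on the board's upper face, where the second strip already lies.
- board_middle (a point): Centre of the board's upper face, 12 mm above the table, under the clay.
- strip_loose: Loose reddish-brown wooden thickness strip lying on the table to the right of the board, 20 (x) x 146 (y, its length) x 6 mm (z, thickness), 30 g. Origin: centre of its underside.
- strip_seated: The same kind of strip (20 x 146 x 6 mm, length along its y), already in the seat at the board's right. Origin: centre of its underside. It stays there.
- clay: Lump of grey clay with a curl on top, about 91 x 105 mm and 42 mm high, lying loose on the middle of the board between the seats. Origin: centre of its underside. Not to be touched.
- pin_stand: Raked wooden stand, fixed, left of the board. Origin on the table, plumb below the middle of the resting pin; x level, the way the pin rises; z up. The pin slopes 40 degrees. Its lower 100 mm sit in a round cup; a V rest 40 mm wide, open above, carries it 89 mm up the pin from its middle; fingers beside the barrel pass it. A plank runs 21 mm beneath the barrel. Drawn 110 mm along its axis the pin is clear.
- cup_mouth (a point): Centre of the cup's mouth, on the resting pin's axis; bore 58 mm, outside 75 mm at the lip, 108 mm deep, sloping with the pin.
- rolling_pin: Beech rolling pin, 380 mm long along its own y axis, 0.45 kg give or take: barrel 47 mm in diameter and 236 mm long in the middle, a handle 72 mm long at each end. The body's origin is on the barrel's surface at mid-length; its y axis points up the slope while it rests in the stand.
- pin_middle (a point): Centre of the pin: on its axis at mid-length, its centre of mass. In the stand it is 188 mm above the table, and the top of the pin 330 mm.
- pin_foot (a point): End of the pin's handle that stands in the cup, on its axis.
- rib: Oval wooden rib, 48 x 107 x 8 mm, lying on the table at the right. Origin: centre of its underside. Bystander.

How it is judged:
By the outcome, as a careful person would: the job done as asked, in the order asked, and still so for the second after the job is handed in, while the arm keeps its last pose, push and grip.
It also fails if it takes over 58 s, if anything falls off the work surface, if the arm or the gripper's body presses on something with over 40 N, if the wrist force passes 120 N, or if a joint passes its speed limit or range.

## Working session

There is one attempt and no reset: what is moved stays moved. The work goes in short steps, Python scripts to look and compute and a shell command to move; the robot and the scene stay as the last step left them, time stands still between calls to the robot, and variables do not carry over. Pictures are saved under pics/ and viewed, and the job is handed in when it is done.

```bash
mkdir -p pics; ls
cat > h.py <<'E'
import numpy as np, cv2
from cell import manip
from scipy.spatial.transform import Rotation as R
def cap(n,save=None):
    c=manip.capture(n)
    if save: cv2.imwrite('pics/'+save,cv2.cvtColor(c['image'],cv2.COLOR_RGB2BGR))
    return c
def cam(c):
    Rm=cv2.Rodrigues(np.array(c['rvec'],float))[0]; t=np.array(c['tvec'],float).ravel()
    return Rm,t,np.array(c['K'])
def ray(c,u,v):
    Rm,t,K=cam(c); d=Rm.T@np.linalg.solve(K,[u,v,1.]); return -Rm.T@t,d
def onz(c,u,v,z):
    o,d=ray(c,u,v); return o+d*(z-o[2])/d[2]
def cloud(c):
    Rm,t,K=cam(c); z=c['z_map']; v,u=np.mgrid[:480,:640]
    P=np.stack([(u-K[0,2])/K[0,0]*z,(v-K[1,2])/K[1,1]*z,z],-1)
    W=(P-t)@Rm; W[z==0]=np.nan; return W
def proj(c,p):
    Rm,t,K=cam(c); q=K@(Rm@np.array(p)+t); return q[:2]/q[2]
E
python3 - <<'E'
from h import *
for n in('side','top'):
    c=cap(n,n+'0.png'); Rm,t,K=cam(c); print(n,K.round(1).tolist(),(-Rm.T@t).round(3),Rm[2].round(3),(c['z_map']>0).mean())
s=manip.state(); print({k:np.round(v,3).tolist() for k,v in s.items()})
E
```

```text
pics
side [[574.5, 0.0, 318.9], [0.0, 574.5, 235.5], [0.0, 0.0, 1.0]] [ 0.248 -0.878  0.948] [ 0.187  0.717 -0.671] 0.9958854166666666
top [[550.8, 0.0, 324.2], [0.0, 550.8, 238.4], [0.0, 0.0, 1.0]] [ 0.342 -0.02   1.316] [ 0.113  0.014 -0.993] 0.9959505208333334
{'time_s': 0.1, 'q': [-1.302, 0.399, 0.045, 1.538, -0.019, 1.207, -0.051], 'dq': [-0.002, -0.002, 0.001, -0.004, 0.001, 0.0, 0.001], 'joint_torque': [0.004, -47.626, 1.37, -25.495, 0.012, 0.005, -0.0], 'eef_pos': [0.234, 0.606, 0.23], 'ee_rot': [-0.0, 0.183, 0.983, -0.001], 'contact_force': [-0.068, 0.219, 0.435], 'torque': [-0.026, -0.032, 0.025], 'opening': 0.085}
```

View pics/side0.png

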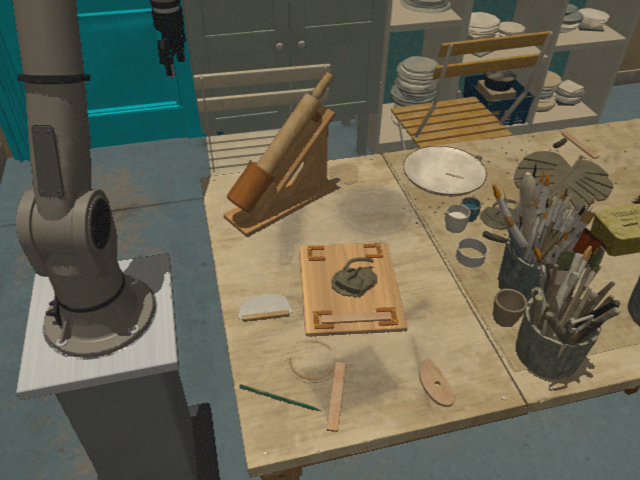

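View pics/top0.png

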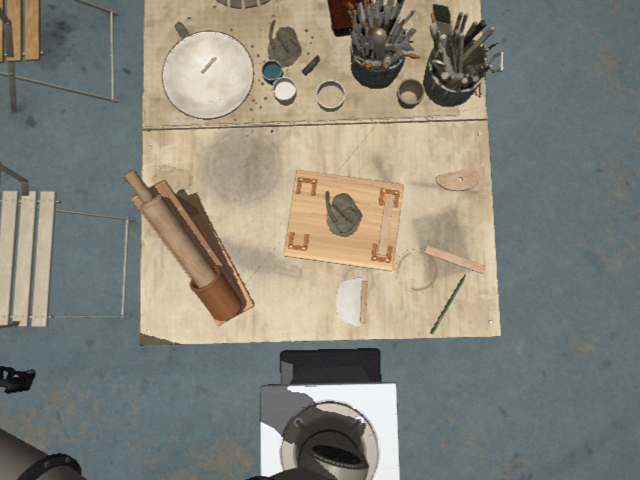

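Side view: stand and pin at about (285,150), board at (352,285) with the lump on it, loose strip at (337,396), rib at (437,382). Top view: pin runs (130,175)–(230,310), board at (345,220), loose strip (455,258), rib (458,180). Now zooming in to measure.

Run:
```python
from h import *
c=cap('top'); im=cv2.cvtColor(c['image'],cv2.COLOR_RGB2BGR)
cv2.imwrite('pics/t_crop.png',cv2.resize(im[160:285,275:495],None,fx=3.6,fy=3.6,interpolation=cv2.INTER_CUBIC))
cv2.imwrite('pics/t_pin.png',cv2.resize(im[160:330,115:265],None,fx=3.5,fy=3.5,interpolation=cv2.INTER_CUBIC))
np.savez('top0.npz',**c)
c=cap('side'); im=cv2.cvtColor(c['image'],cv2.COLOR_RGB2BGR); np.savez('side0.npz',**c)
cv2.imwrite('pics/s_crop.png',cv2.resize(im[235:440,290:465],None,fx=2.9,fy=2.9,interpolation=cv2.INTER_CUBIC))
W=cloud(c);
for p in [(337,396),(352,319),(315,319),(310,253),(352,280),(437,382),(280,300)]: print('side',p,W[p[1],p[0]].round(4))
c=np.load('top0.npz');W=cloud(c)
for p in [(455,259),(387,220),(345,190),(458,180),(300,340),(320,250)]: print('top',p,W[p[1],p[0]].round(4))
```

```text
side (337, 396) [ 0.4344 -0.3142  0.0084]
side (352, 319) [ 0.5105 -0.1531  0.0202]
side (315, 319) [ 0.4369 -0.1308  0.0146]
side (310, 253) [0.4717 0.0608 0.0184]
side (352, 280) [ 0.5357 -0.0641  0.0398]
side (437, 382) [ 0.629  -0.328   0.0054]
side (280, 300) [ 0.3786 -0.047  -0.0028]
top (455, 259) [ 0.4332 -0.3107  0.0083]
top (387, 220) [ 0.53   -0.1527  0.0153]
top (345, 190) [ 0.6065 -0.0551  0.0105]
top (458, 180) [ 0.6233 -0.3276  0.0093]
top (300, 340) [0.2525 0.0612 0.0017]
top (320, 250) [0.4631 0.0087 0.0104]
```

View pics/t_crop.png

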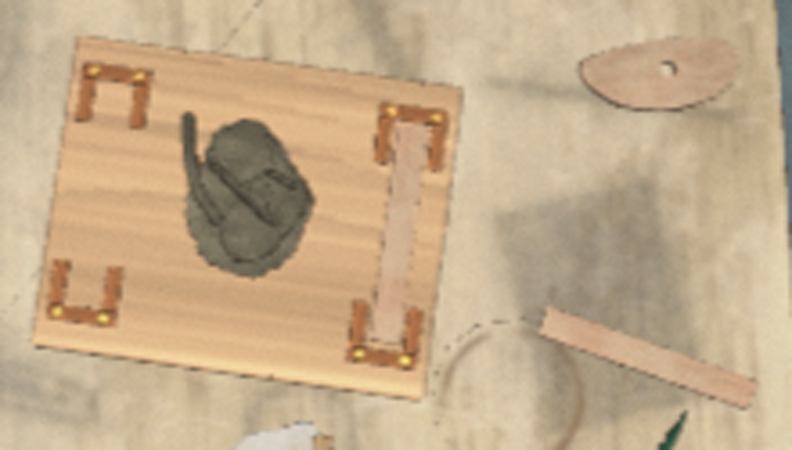

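View pics/t_pin.png

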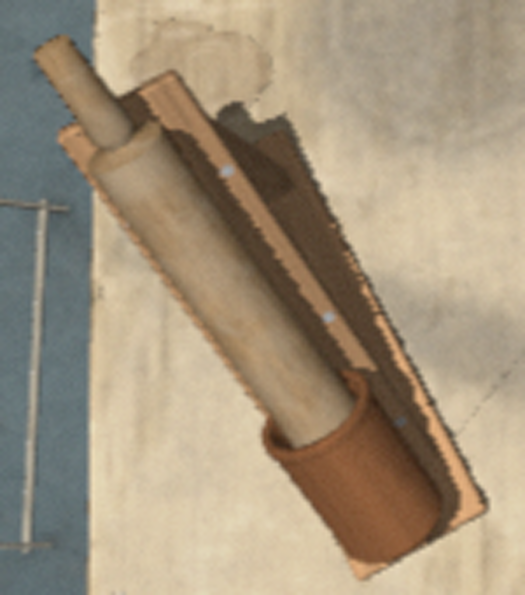

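View pics/s_crop.png

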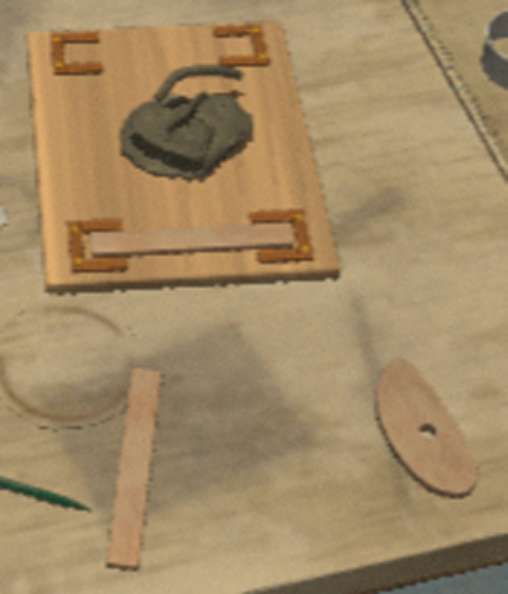

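Run:
```python
from h import *
T=dict(np.load('top0.npz'));S=dict(np.load('side0.npz'))
def tri(a,b):
    o1,d1=ray(T,*a);o2,d2=ray(S,*b)
    A=np.stack([d1,-d2],1);s=np.linalg.lstsq(A,o2-o1,rcond=None)[0]
    p=o1+d1*s[0];q=o2+d2*s[1];return (p+q)/2,np.linalg.norm(p-q)
tc=lambda x,y:((x+.5)/3.6+275-.5,(y+.5)/3.6+160-.5)
sc=lambda x,y:((x+.5)/2.9+290-.5,(y+.5)/2.9+235-.5)
# cleat-corner brass dots and board corners
pts={'bFL':((79,38),(273,21)),'bFR':((463,87),(340,270)),'bNR':((424,399),(49,284)),'bNL':((34,346),(29,33)),
'sA':((547,307),(160,371)),'sB':((541,332),(133,369)),'sC':((757,380),(137,569)),'sD':((748,408),(107,566))}
for k,(a,b) in pts.items():
    p,e=tri(tc(*a),sc(*b));z=.012 if k[0]=='b' else .006
    print(k,p.round(4),round(e,4),'top@z',onz(T,*tc(*a),z)[:2].round(4),'side@z',onz(S,*sc(*b),z)[:2].round(4))
# masks
for nm,c,roi in(('T',T,(420,236,495,280)),('S',S,(322,355,350,436))):
    im=c['image'];hsv=cv2.cvtColor(im,cv2.COLOR_RGB2HSV);lab=cv2.cvtColor(im,cv2.COLOR_RGB2LAB)
    x0,y0,x1,y1=roi
    a=lab[y0:y1,x0:x1,1].astype(int)
    thr,m=cv2.threshold(lab[y0:y1,x0:x1,1].copy(),0,255,cv2.THRESH_OTSU)
    n,l,st,ce=cv2.connectedComponentsWithStats(m);i=1+np.argmax(st[1:,4]);ct=(l==i).astype(np.uint8)
    cs,_=cv2.findContours(ct,cv2.RETR_EXTERNAL,cv2.CHAIN_APPROX_NONE)
    v,u=np.nonzero(ct);W=np.array([onz(c,uu+x0,vv+y0,.006) for uu,vv in zip(u,v)])[:,:2]
    r=cv2.minAreaRect((W*1000).astype(np.float32));print(nm,thr,st[i],'rect',r,'mean',W.mean(0).round(4)); 
    w,V=np.linalg.eigh(np.cov(W.T));print('dir',np.degrees(np.arctan2(V[1,1],V[0,1])), 'len',np.sqrt(12*w))
    # seated
# cleat mask
for nm,c in(('T',T),('S',S)):
    hsv=cv2.cvtColor(c['image'],cv2.COLOR_RGB2HSV).astype(int);m=((hsv[...,1]>150)&(hsv[...,0]<16)).astype(np.uint8)
    if nm=='T': m[:, :275]=0;m[:,420:]=0;m[:165]=0;m[280:]=0
    else: m[:235]=0;m[345:]=0;m[:,:290]=0;m[:,420:]=0
    n,l,st,ce=cv2.connectedComponentsWithStats(m,connectivity=8)
    for i in range(1,n):
        if st[i,4]>15: 
            v,u=np.nonzero(l==i); W=np.array([onz(c,a,b,.016) for a,b in zip(u,v)])[:,:2]; r=cv2.minAreaRect((W*1000).astype(np.float32)); print(nm,st[i],W.mean(0).round(4),np.round(r[0],1),np.round(r[1],1),round(r[2],1))
```

```text
bFL [0.6554 0.0607 0.015 ] 0.0041 top@z [0.6582 0.0605] side@z [0.6546 0.0637]
bFR [ 0.617  -0.1954  0.0118] 0.0006 top@z [ 0.6172 -0.1954] side@z [ 0.6166 -0.1956]
bNR [ 0.4107 -0.1611  0.0144] 0.0022 top@z [ 0.4098 -0.1612] side@z [ 0.4122 -0.1594]
bNL [0.4529 0.094  0.0141] 0.003 top@z [0.4515 0.0944] side@z [0.4548 0.096 ]
sA [ 0.4689 -0.2453  0.0075] 0.0006 top@z [ 0.4688 -0.2455] side@z [ 0.4696 -0.2444]
sB [ 0.4519 -0.2403  0.0086] 0.0004 top@z [ 0.4523 -0.2408] side@z [ 0.4522 -0.2385]
sC [ 0.4164 -0.3809  0.0061] 0.0008 top@z [ 0.4168 -0.381 ] side@z [ 0.416  -0.3808]
sD [ 0.3986 -0.3742  0.0054] 0.0002 top@z [ 0.3985 -0.374 ] side@z [ 0.3986 -0.3745]
T 132.0 [  4   9  61  29 529] rect ((433.8104248046875, -309.898193359375), (146.36329650878906, 21.160167694091797), 68.55854034423828) mean [ 0.4338 -0.3093]
dir 68.49563605750507 len [0.02046516 0.14750775]
S 133.0 [  4   7  20  70 723] rect ((434.2925720214844, -309.40631103515625), (147.12008666992188, 21.169755935668945), 68.36317443847656) mean [ 0.4331 -0.3123]
dir 68.37784288933562 len [0.02020623 0.14860666]
S [363 244  20  14 114] [0.6187 0.0363] [617.7  38. ] [46.9 38.6] 81.3
S [308 246  17  15 122] [0.4845 0.0606] [485.9  60.3] [47.2 37.2] 76.8
S [376 307  22  19 167] [ 0.5863 -0.1595] [ 584.7 -158.6] [46.8 39.1] 81.2
S [314 311  20  18 167] [ 0.4502 -0.1371] [ 453.4 -137. ] [45.4 39.2] 76.5
```

Run:
```python
from h import *
T=dict(np.load('top0.npz'));S=dict(np.load('side0.npz'))
for nm,c in(('T',T),('S',S)):
  for thr in (115,130):
    hsv=cv2.cvtColor(c['image'],cv2.COLOR_RGB2HSV).astype(int);lab=cv2.cvtColor(c['image'],cv2.COLOR_RGB2LAB).astype(int)
    m=((hsv[...,1]>thr)&(hsv[...,2]<205)&(hsv[...,0]<18)).astype(np.uint8)
    if nm=='T': m[:, :275]=0;m[:,420:]=0;m[:165]=0;m[280:]=0
    else: m[:235]=0;m[345:]=0;m[:,:290]=0;m[:,420:]=0
    n,l,st,ce=cv2.connectedComponentsWithStats(m,connectivity=8)
    for i in range(1,n):
        if st[i,4]>25: 
            v,u=np.nonzero(l==i); W=np.array([onz(c,a,b,.016) for a,b in zip(u,v)])[:,:2]; r=cv2.minAreaRect((W*1000).astype(np.float32)); print(nm,thr,st[i],np.round(r[0],1),np.round(r[1],1),round(r[2],1))
# pin: cloud
for nm,c in(('T',T),('S',S)):
    W=cloud(c);m=(W[...,0]<.75)&(W[...,0]>.2)&(W[...,1]>.15)&(W[...,1]<.6)&(W[...,2]>.03)
    hsv=cv2.cvtColor(c['image'],cv2.COLOR_RGB2HSV).astype(int)
    v,u=np.nonzero(m); print(nm,m.sum(),u.min(),u.max(),v.min(),v.max(),np.nanmax(W[m][:,2]))
for nm,c,pts in(('S',S,[(328,76),(290,130),(265,165),(247,190),(320,160)]),('T',T,[(137,185),(148,200),(175,235),(200,270),(215,300),(185,215)])):
    W=cloud(c);hsv=cv2.cvtColor(c['image'],cv2.COLOR_RGB2HSV)
    for p in pts: print(nm,p,W[p[1],p[0]].round(3),hsv[p[1],p[0]])
```

```text
T 115 [296 177  21  19 173] [617.6  37.9] [45.7 39.7] 80.1
T 115 [379 189  21  18 174] [ 584.9 -158.9] [46.1 39. ] 80.6
T 115 [288 232  21  19 175] [485.5  60.5] [46.2 39.4] 80.8
T 115 [371 244  22  19 178] [ 451.9 -136.6] [46.5 38.9] 80.8
T 130 [296 178  21  18 140] [618.1  38.2] [44.  38.6] 79.3
T 130 [379 189  20  18 142] [ 584.5 -158.4] [44.  38.2] 80.6
T 130 [288 232  21  19 144] [485.8  60.3] [44.4 38.5] 80.3
T 130 [372 244  20  18 144] [ 452.1 -136.3] [44.8 37.8] 80.8
S 115 [ 300  243  107   93 6254] [534.  -55.8] [264.8 208. ] 80.3
S 115 [300 249   3  24  29] [445.6  44.7] [75.4  3.1] 80.6
S 130 [363 243  20  16 179] [618.4  37.6] [51.  42.7] 80.6
S 130 [306 246  20  15 188] [484.7  60.5] [47.2 44.2] 76.7
S 130 [376 307  24  21 231] [ 584.5 -161.3] [54.5 42.9] 81.3
S 130 [310 309  26  21 248] [ 450.8 -135.4] [51.6 49.7] 82.3
T 6754 0 241 170 430 0.651178353601205
S 7851 151 335 0 216 0.4385437749259398
S (328, 76) [0.583 0.344 0.312] [ 17 129 144]
S (290, 130) [0.475 0.281 0.216] [ 17 110 146]
S (265, 165) [0.406 0.25  0.148] [ 19 107 150]
S (247, 190) [0.353 0.207 0.114] [ 14 177 124]
S (320, 160) [0.556 0.304 0.103] [ 15 134  82]
T (137, 185) [0.569 0.345 0.299] [ 16  94 158]
T (148, 200) [0.543 0.33  0.28 ] [ 16  84 146]
T (175, 235) [0.481 0.293 0.228] [ 16  77 172]
T (200, 270) [0.413 0.257 0.17 ] [ 17  96 168]
T (215, 300) [0.35  0.233 0.135] [ 13 154 137]
T (185, 215) [0.529 0.287 0.177] [ 14 113 158]
```

```bash
cat >> h.py <<'E'
def rot(s=None):
    s=s or manip.state(); w,x,y,z=s['ee_rot']; return R.from_quat([x,y,z,w]).as_matrix()
def need(*targets):
    s=manip.state();p=np.array(s['eef_pos']);M=rot(s)
    print('t',s['time_s'],'p',p.round(4),'xaz',np.degrees(np.arctan2(M[1,0],M[0,0])).round(2),'z',M[:,2].round(3),'F',np.round(s['contact_force'],1),'op',round(s['opening'],4))
    for q in targets:
        q=np.array(q);print('->',q,'tool cm',(M.T@(q-p)*100).round(2));p=q
def turn(M):
    "rotation vector in tool axes, deg, from now to M"
    print('turn',np.degrees(R.from_matrix(rot().T@M).as_rotvec()).round(2))
E
python3 - <<'E'
from h import *
need((.42,.1,.28),(.434,-.31,.20))
T=dict(np.load('top0.npz'));S=dict(np.load('side0.npz'))
P=[]
for nm,c in(('T',T),('S',S)):
    W=cloud(c);hsv=cv2.cvtColor(c['image'],cv2.COLOR_RGB2HSV).astype(int)
    m=np.zeros((480,640),np.uint8)
    poly={'T':[(146,207),(161,199),(208,272),(198,281)],'S':[(259,165),(276,172),(320,104),(308,98)]}[nm]
    cv2.fillPoly(m,[np.array(poly)],1); p=W[m>0];p=p[np.isfinite(p[:,0])];print(nm,len(p));P.append(p)
from scipy.optimize import least_squares
def f(x,p,r):
    a=np.array([np.cos(x[1])*np.cos(x[0]),np.cos(x[1])*np.sin(x[0]),np.sin(x[1])]);o=np.array([.47,x[2],x[3]])
    d=p-o;return np.linalg.norm(d-np.outer(d@a,a),axis=1)-r
for nm,p in(('T',P[0]),('S',P[1]),('both',np.vstack(P))):
    s=least_squares(lambda x:f(x,p,.0235),[np.radians(30),np.radians(40),.29,.2],loss='soft_l1',f_scale=.003)
    x=s.x;a=np.array([np.cos(x[1])*np.cos(x[0]),np.cos(x[1])*np.sin(x[0]),np.sin(x[1])]);o=np.array([.47,x[2],x[3]])
    print(nm,np.degrees(x[:2]).round(2),'at z=.188:',(o+a*(.188-o[2])/a[2]).round(4),'rms',np.sqrt(np.mean(s.fun**2)))
im=cv2.cvtColor(S['image'],cv2.COLOR_RGB2BGR);cv2.imwrite('pics/s_pin.png',cv2.resize(im[60:240,215:350],None,fx=3.3,fy=3.3,interpolation=cv2.INTER_CUBIC))
E
```

```text
t 0.2 p [0.2336 0.6062 0.2307] xaz 158.93 z [-0.    -0.001 -1.   ] F [ 0.  -0.  -0.5] op 0.0851
-> [0.42 0.1  0.28] tool cm [-35.6  -40.54  -4.88]
-> [ 0.434 -0.31   0.2  ] tool cm [-16.05 -37.75   8.05]
T 1422
S 1367
T [27.98 40.11] at z=.188: [0.4652 0.2904 0.188 ] rms 0.001859616792634025
S [27.99 40.88] at z=.188: [0.4657 0.2935 0.188 ] rms 0.006098663804504383
both [27.61 40.44] at z=.188: [0.4645 0.2924 0.188 ] rms 0.004709273138756455
```

View pics/s_pin.png

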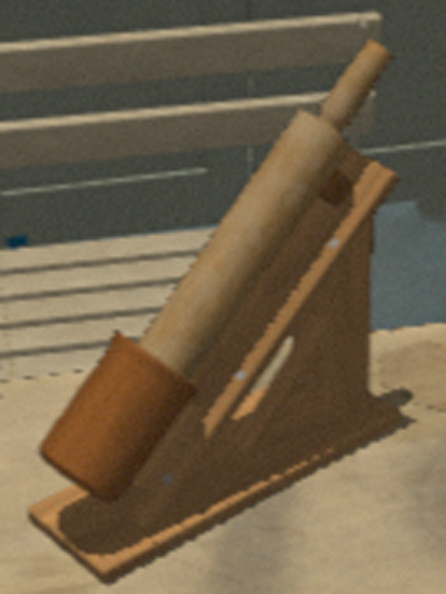

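Side crop shows the pin in its cup with handle top at side pixel (329,75); its V rest is under the upper barrel. I'm doing the strip first.

```bash
python3 -m handwheel '0 0 0 -1 -1 -2.5 4; 0 0 0 -2 -2.3 -2.5 4; 0 0 0 -2 -2.3 0 4; 0 0 0 -2 -2.3 0 4; 0 0 0 -2 -2.3 0 4; 0 0 0 -2 -2.3 0 4; 0 0 0 -2 -2.3 0 4; 0 0 0 -2 -2.3 0 4; 0 0 0 -2 -2.3 0 4; 0 0 0 -2 -2.3 0 4'
python3 -c "
from h import *
need((.42,.1,.28),(.434,-.31,.20))"
```

```text
time_s: 1.03
eef_pos: [0.3332, 0.3341, 0.2813]
ee_rot: [-0.0, 0.183, 0.983, 0.0]
contact_force: [0.1, -0.1, -0.5]
opening: 0.0396
t 1.0333 p [0.3332 0.3341 0.2813] xaz 158.93 z [-0.  0. -1.] F [ 0.1 -0.1 -0.5] op 0.0396
-> [0.42 0.1  0.28] tool cm [-16.52 -18.73   0.12]
-> [ 0.434 -0.31   0.2  ] tool cm [-16.04 -37.76   7.99]
```

```bash
python3 -m handwheel '0 0 0 -2.3 -2.7 0 4; 0 0 0 -2.3 -2.7 0 4; 0 0 0 -2.3 -2.7 0 4; 0 0 0 -2.3 -2.7 0 4; 0 0 0 -2.3 -2.7 0 4; 0 0 0 -2.3 -2.7 0 4; 0 0 0 -2.3 -2.5 0 4; 0 0 0 -1.5 -3.4 0 4; 0 0 0 -1.5 -3.4 0 4; 0 0 0 -1.5 -3.4 0 4'
python3 -m handwheel '0 0 0 -1.6 -3.4 0.6 4; 0 0 0 -1.6 -3.4 0.6 4; 0 0 0 -1.6 -3.4 .7 4; 0 0 0 -1.6 -3.4 .7 4; 0 0 0 -1.6 -3.4 .7 4; 0 0 0 -1.6 -3.4 .7 4; 0 0 0 -1 -3 .7 4; 0 0 7 0 -2 0 4; 0 0 7 0 0 0 4; 0 0 7 0 0 0 4'
python3 -m handwheel '0 0 7 0 0 0 4; 0 0 7 0 0 0 4; 0 0 7 0 0 0 4; 0 0 7 0 0 0 4; 0 0 7 0 0 0 4; 0 0 7 0 0 0 4; 0 0 7 0 0 0 4; 0 0 7 0 0 0 4; 0 0 7 0 0 0 4; 0 0 0 0 0 0 4'
python3 -c "
from h import *
need((.434,-.31,.10),(.434,-.31,.003))"
```

```text
time_s: 1.87
eef_pos: [0.421, -0.0098, 0.2813]
ee_rot: [0.0, 0.183, 0.983, 0.0]
contact_force: [0.7, 0.4, 0.0]
opening: 0.0398
time_s: 2.7
eef_pos: [0.4277, -0.285, 0.2341]
ee_rot: [-0.0, 0.364, 0.931, -0.0]
contact_force: [1.0, 0.3, 0.1]
opening: 0.0398
time_s: 3.53
eef_pos: [0.4289, -0.2829, 0.234]
ee_rot: [-0.0, 0.794, 0.608, -0.0]
contact_force: [-0.2, -0.3, 0.1]
opening: 0.0402
t 3.5333 p [ 0.4289 -0.2829  0.234 ] xaz 74.83 z [-0.001 -0.    -1.   ] F [-0.2 -0.3  0.1] op 0.0402
-> [ 0.434 -0.31   0.1  ] tool cm [-2.48  1.21 13.4 ]
-> [ 0.434 -0.31   0.003] tool cm [0.01 0.01 9.7 ]
```

```bash
python3 -m handwheel '0 0 0 -2.5 1.2 2 4; 0 0 6.4 0 0 0 4; 0 0 0 0 0 4 4; 0 0 0 0 0 4 4; 0 0 0 0 0 4 4; 0 0 0 0 0 3 4; 0 0 0 0 0 0 4; 0 0 0 0 0 0 4'
python3 - <<'E'
from h import *
need((.434,-.31,.05),(.434,-.31,.003))
c=cap('side','s1.png');im=cv2.cvtColor(c['image'],cv2.COLOR_RGB2BGR)
cv2.imwrite('pics/s1c.png',cv2.resize(im[290:440,270:420],None,fx=4,fy=4,interpolation=cv2.INTER_CUBIC))
E
```

```text
time_s: 4.2
eef_pos: [0.4332, -0.31, 0.0637]
ee_rot: [-0.001, 0.826, 0.564, -0.001]
contact_force: [0.5, -0.8, 0.5]
opening: 0.0397
t 4.2 p [ 0.4332 -0.31    0.0637] xaz 68.62 z [-0.002  0.001 -1.   ] F [ 0.5 -0.8  0.5] op 0.0397
-> [ 0.434 -0.31   0.05 ] tool cm [0.03 0.08 1.37]
-> [ 0.434 -0.31   0.003] tool cm [-0.    0.01  4.7 ]
```

View pics/s1c.png

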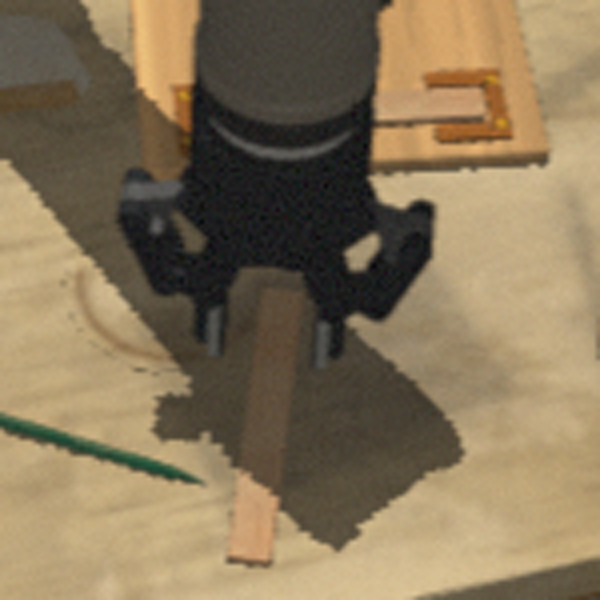

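The fingers straddle the strip's middle symmetrically (pads at crop (213,345) and (325,360), strip between). I'll go down and close.

```bash
python3 -m handwheel '0 0 0 0 .1 3 4; 0 0 0 0 0 2 4; 0 0 0 0 0 .6 4; 0 0 0 0 0 .3 4; 0 0 0 0 0 .2 4; 0 0 0 0 0 0 4'
python3 -m handwheel '0 0 0 0 0 0 1.6; 0 0 0 0 0 0 1.6; 0 0 0 0 0 0 1.6; 0 0 0 0 0 0 1.6; 0 0 0 0 0 0 1.6; 0 0 0 0 0 0 1.6'
python3 -c "
from h import *
need()"
```

```text
time_s: 4.75
eef_pos: [0.436, -0.3115, 0.0047]
ee_rot: [0.001, 0.826, 0.563, 0.001]
contact_force: [-0.6, -0.2, -0.1]
opening: 0.04
time_s: 5.25
eef_pos: [0.4357, -0.3112, 0.0046]
ee_rot: [0.001, 0.826, 0.563, 0.001]
contact_force: [-0.2, 0.8, 6.5]
opening: 0.0171
t 5.25 p [ 0.4357 -0.3112  0.0046] xaz 68.53 z [ 0.002 -0.    -1.   ] F [-0.2  0.8  6.5] op 0.0171
```

The opening reads 17.1 mm with 6.5 N upward, so the tips rode onto the strip's top. I'll reopen and go lower.

```bash
python3 -m handwheel '0 0 0 0 0 0 3.5; 0 0 0 0 0 0 3.5; 0 0 0 0 0 0 3.5; 0 0 0 0 0 0 3.5; 0 0 0 0 0 .15 3.5; 0 0 0 0 0 .15 3.5;0 0 0 0 0 0 3.5;0 0 0 0 0 0 3.5'
python3 - <<'E'
from h import *
need()
c=cap('side','s2.png');im=cv2.cvtColor(c['image'],cv2.COLOR_RGB2BGR)
cv2.imwrite('pics/s2c.png',cv2.resize(im[330:440,280:400],None,fx=5,fy=5,interpolation=cv2.INTER_CUBIC))
E
```

```text
time_s: 5.92
eef_pos: [0.4348, -0.3106, 0.0001]
ee_rot: [-0.0, 0.826, 0.563, -0.0]
contact_force: [0.6, -0.7, -0.0]
opening: 0.0349
t 5.9167 p [ 4.348e-01 -3.106e-01  1.000e-04] xaz 68.53 z [-0.  0. -1.] F [ 0.6 -0.7 -0. ] op 0.0349
```

View pics/s2c.png

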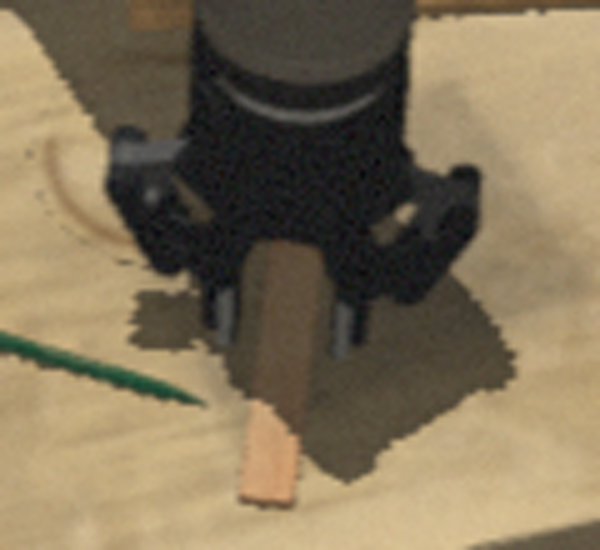

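```bash
python3 -m handwheel '0 0 0 0 0 0 2.6; 0 0 0 0 0 0 2.2; 0 0 0 0 0 0 1.6; 0 0 0 0 0 0 1.6; 0 0 0 0 0 0 1.6; 0 0 0 0 0 0 1.6'
python3 -c "
from h import *
need()"
```

```text
time_s: 6.47
eef_pos: [0.435, -0.3108, 0.0006]
ee_rot: [0.0, 0.826, 0.563, 0.0]
contact_force: [-0.4, 1.1, 5.6]
opening: 0.0177
t 6.4667 p [ 0.435  -0.3108  0.0006] xaz 68.52 z [ 0.  0. -1.] F [-0.4  1.1  5.6] op 0.0177
```

```bash
python3 -m handwheel '0 0 0 0 0 -.5 1.6; 0 0 0 0 0 -1 1.6; 0 0 0 0 0 -2 1.6; 0 0 0 0 0 -2 1.6;0 0 0 0 0 -2 1.6;0 0 0 0 0 0 1.6'
python3 - <<'E'
from h import *
need()
c=cap('side','s3.png');im=cv2.cvtColor(c['image'],cv2.COLOR_RGB2BGR)
cv2.imwrite('pics/s3c.png',cv2.resize(im[290:440,270:420],None,fx=4,fy=4,interpolation=cv2.INTER_CUBIC))
E
```

```text
time_s: 6.97
eef_pos: [0.4368, -0.3128, 0.0791]
ee_rot: [0.003, 0.827, 0.563, 0.001]
contact_force: [1.2, -1.1, 0.4]
opening: 0.0177
t 6.9667 p [ 0.4368 -0.3128  0.0791] xaz 68.51 z [ 0.006 -0.004 -1.   ] F [ 1.2 -1.1  0.4] op 0.0177
```

View pics/s3c.png

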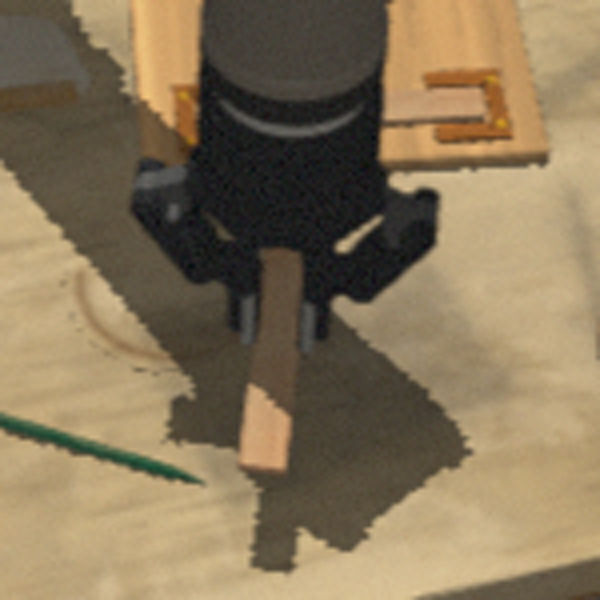

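The strip hangs in the fingers, clear of the table (its shadow is separate at crop (275,530)). Carrying it to the seat.

```bash
python3 -c "
from h import *
need((.435,-.311,.18),(.5515,.0493,.18))"
python3 -m handwheel '0 0 0 0 0 -3.5 1.6; 0 0 0 0 0 -3.5 1.6; 0 0 0 0 0 -3 1.6; 0 0 0 0 0 0 1.6'
python3 -c "
from h import *
need((.5515,.0493,.18))"
```

```text
t 7.0167 p [ 0.4362 -0.3118  0.0774] xaz 68.54 z [ 0.004 -0.002 -1.   ] F [ 0.   0.1 -1.2] op 0.0177
-> [ 0.435 -0.311  0.18 ] tool cm [  0.02  -0.1  -10.26]
-> [0.5515 0.0493 0.18  ] tool cm [ 3.779e+01 -2.340e+00 -3.000e-02]
time_s: 7.35
eef_pos: [0.4372, -0.3133, 0.1799]
ee_rot: [0.004, 0.826, 0.563, 0.002]
contact_force: [1.1, -1.2, 0.2]
opening: 0.018
t 7.35 p [ 0.4372 -0.3133  0.1799] xaz 68.52 z [ 0.007 -0.004 -1.   ] F [ 1.1 -1.2  0.2] op 0.018
-> [0.5515 0.0493 0.18  ] tool cm [37.93 -2.63 -0.09]
```

```bash
python3 -m handwheel '0 0 0 2 -.2 0 1.6; 0 0 0 3.9 -.3 0 1.6; 0 0 0 3.9 -.3 0 1.6; 0 0 0 3.9 -.3 0 1.6; 0 0 0 3.9 -.3 0 1.6; 0 0 0 3.9 -.3 0 1.6; 0 0 0 3.9 -.3 0 1.6; 0 0 0 3.9 -.3 0 1.6; 0 0 0 3.9 -.3 0 1.6; 0 0 0 3 0 0 1.6'
python3 -m handwheel '0 0 4 1.5 0 0 1.6; 0 0 7 0 0 0 1.6; 0 0 7 0 0 0 1.6; 0 0 7 0 0 0 1.6; 0 0 7 0 0 0 1.6; 0 0 7 0 0 0 1.6; 0 0 7 0 0 0 1.6; 0 0 7 0 0 0 1.6; 0 0 7 0 0 0 1.6; 0 0 7 0 0 0 1.6'
python3 -m handwheel '0 0 7 0 0 0 1.6; 0 0 4 0 0 0 1.6; 0 0 0 0 0 0 1.6; 0 0 0 0 0 0 1.6; 0 0 0 0 0 0 1.6'
python3 -c "
from h import *
need((.5515,.0493,.18),(.5515,.0493,.08))"
```

```text
time_s: 8.18
eef_pos: [0.5429, 0.0401, 0.1739]
ee_rot: [-0.001, 0.825, 0.565, -0.0]
contact_force: [0.8, -0.4, -0.6]
opening: 0.0176
time_s: 9.02
eef_pos: [0.548, 0.0498, 0.1739]
ee_rot: [0.0, 1.0, 0.01, -0.001]
contact_force: [0.5, 0.1, -0.5]
opening: 0.018
time_s: 9.43
eef_pos: [0.5484, 0.0497, 0.1747]
ee_rot: [-0.0, 0.997, -0.082, -0.0]
contact_force: [0.5, -0.7, -0.8]
opening: 0.018
t 9.4333 p [0.5484 0.0497 0.1747] xaz -9.38 z [-0.001  0.    -1.   ] F [ 0.5 -0.7 -0.8] op 0.018
-> [0.5515 0.0493 0.18  ] tool cm [ 0.31 -0.01 -0.53]
-> [0.5515 0.0493 0.08  ] tool cm [ 0.01 -0.   10.  ]
```

Now lower to TCP z ≈ 0.07 and measure the held strip against the seat.

```bash
python3 -m handwheel '0 0 .2 .3 0 2 1.6; 0 0 0 0 0 3 1.6; 0 0 0 0 0 3 1.6; 0 0 0 0 0 2 1.6; 0 0 0 0 0 0 1.6; 0 0 0 0 0 0 1.6'
python3 - <<'E'
from h import *
need((.5515,.0493,.03))
for n,(x0,y0,x1,y1) in(('side',(290,190,420,300)),('top',(250,160,430,280))):
    c=cap(n);np.savez(n+'4.npz',**c);im=cv2.cvtColor(c['image'],cv2.COLOR_RGB2BGR)
    cv2.imwrite(f'pics/{n}4.png',cv2.resize(im[y0:y1,x0:x1],None,fx=4.4,fy=4.4,interpolation=cv2.INTER_CUBIC))
need()
E
```

```text
time_s: 9.93
eef_pos: [0.5512, 0.049, 0.0749]
ee_rot: [0.0, 0.996, -0.084, -0.001]
contact_force: [0.9, -0.6, -0.7]
opening: 0.0183
t 9.9333 p [0.5512 0.049  0.0749] xaz -9.64 z [-0.002 -0.    -1.   ] F [ 0.9 -0.6 -0.7] op 0.0183
-> [0.5515 0.0493 0.03  ] tool cm [ 0.03 -0.03  4.49]
t 10.0333 p [0.5528 0.0488 0.0768] xaz -9.65 z [ 0.002 -0.    -1.   ] F [0.8 0.  0.2] op 0.018
```

View pics/side4.png

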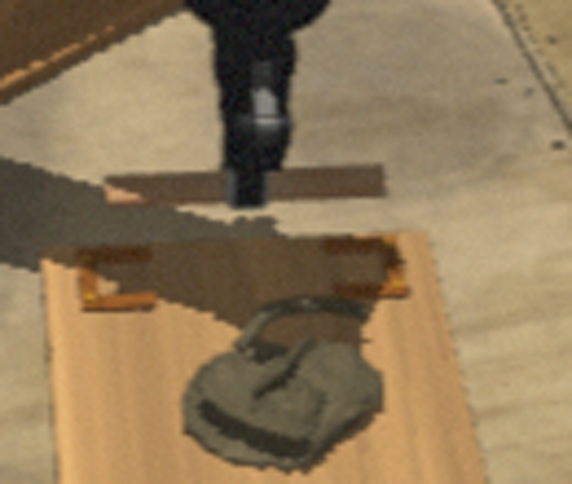

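View pics/top4.png

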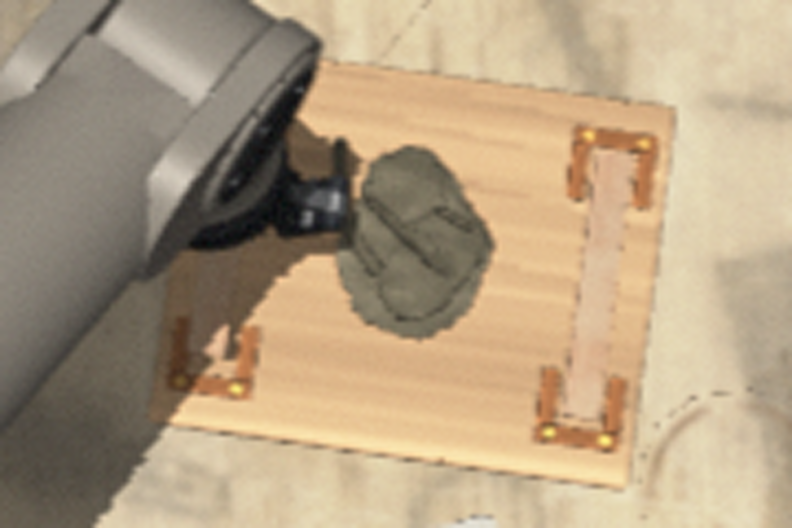

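Run:
```python
from h import *
S=dict(np.load('side4.npz'))
sc=lambda x,y:((x+.5)/4.4+290-.5,(y+.5)/4.4+190-.5)
a=np.radians(-9.65);ex=np.array([np.cos(a),np.sin(a),0]);ey=np.array([-np.sin(a),np.cos(a),0]);c0=np.array([.5516,.0492,0])
for off,pts in((-.010,{'frontbotL':(113,205),'frontbotR':(384,197)}),(.010,{'backtopL':(107,178),'backtopR':(384,165)}),(-.012,{'tip':(247,208)})):
    for k,p in pts.items():
        o,d=ray(S,*sc(*p));t=(off-(o-c0)@ey)/(d@ey);q=o+d*t
        print(k,'x\' %.1f z %.1f'%((q-c0)@ex*1000,q[2]*1000))
W=cloud(S)
for p in [(130,190),(200,188),(300,182),(370,178)]:
    u,v=sc(*p);w=W[round(v),round(u)];print(p,w.round(4),'y\'',(w-c0)@ey)
```

```text
frontbotL x' -69.3 z 77.9
frontbotR x' 70.9 z 75.4
backtopL x' -71.0 z 78.7
backtopR x' 73.6 z 79.6
tip x' -0.4 z 73.6
(130, 190) [0.4913 0.0556 0.0815] y' -0.003822856618562959
(200, 188) [0.5281 0.0531 0.0792] y' -0.00010520896224668454
(300, 182) [0.5799 0.0441 0.0794] y' -0.00025114771571313216
(370, 178) [0.6153 0.0361 0.0822] y' -0.002249267621312622
```

Strip hangs centred in x (ends at −70/+72 mm from the seat centre), nearly level, underside about 75 mm up, same as the TCP. Lowering.

```bash
python3 -m handwheel '0 0 0 0 0 2 1.6; 0 0 0 0 0 2 1.6; 0 0 0 0 0 1 1.6; 0 0 0 0 0 0 1.6; 0 0 0 0 0 0 1.6'
python3 - <<'E'
from h import *
need((.5516,.0492,.013))
for n,(x0,y0,x1,y1) in(('side',(290,220,400,300)),):
    c=cap(n);np.savez(n+'5.npz',**c);im=cv2.cvtColor(c['image'],cv2.COLOR_RGB2BGR)
    cv2.imwrite(f'pics/{n}5.png',cv2.resize(im[y0:y1,x0:x1],None,fx=7,fy=7,interpolation=cv2.INTER_CUBIC))
need()
E
```

```text
time_s: 10.45
eef_pos: [0.5523, 0.049, 0.0262]
ee_rot: [-0.0, 0.996, -0.084, 0.001]
contact_force: [-0.0, -0.0, -0.6]
opening: 0.0178
t 10.45 p [0.5523 0.049  0.0262] xaz -9.66 z [ 0.001 -0.    -1.   ] F [-0.  -0.  -0.6] op 0.0178
-> [0.5516 0.0492 0.013 ] tool cm [-0.07 -0.01  1.32]
t 10.5 p [0.5526 0.0489 0.0266] xaz -9.67 z [ 0.002 -0.    -1.   ] F [-0.1  0.4 -0.8] op 0.0178
```

View pics/side5.png

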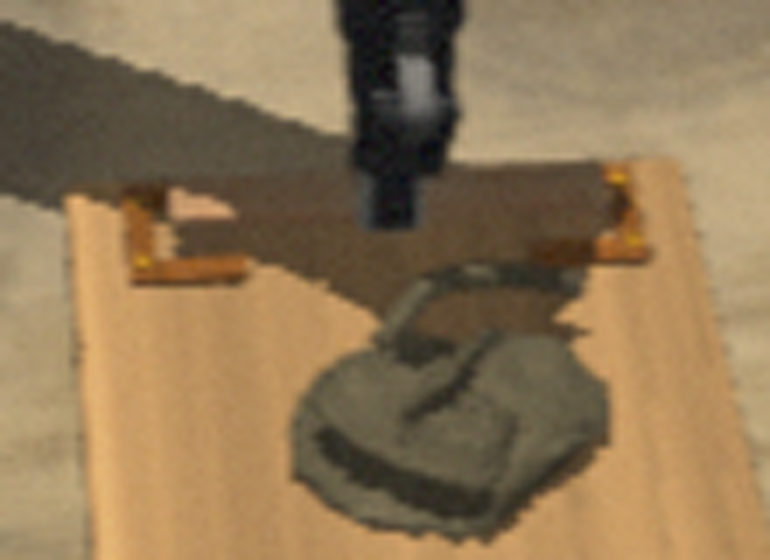

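The strip sits just above the seat, between the end cleats (ends at crop x≈168 and 608). Lowering gently the last 13 mm.

```bash
python3 -m handwheel '0 0 0 -.1 0 .5 1.6; 0 0 0 0 0 .4 1.6; 0 0 0 0 0 0.1 1.6; 0 0 0 0 0 0 1.6'
python3 -m handwheel '0 0 0 0 0 .1 1.6; 0 0 0 0 0 .1 1.6; 0 0 0 0 0 0 1.6'
python3 -m handwheel '0 0 0 0 0 .1 1.6;  0 0 0 0 0 0 1.6'
```

```text
time_s: 10.83
eef_pos: [0.5506, 0.0494, 0.0152]
ee_rot: [-0.0, 0.996, -0.084, -0.0]
contact_force: [0.1, -0.9, -0.8]
opening: 0.0178
time_s: 11.08
eef_pos: [0.5507, 0.0494, 0.0132]
ee_rot: [-0.0, 0.996, -0.084, -0.0]
contact_force: [1.0, 0.1, -0.5]
opening: 0.0182
time_s: 11.25
eef_pos: [0.5508, 0.0493, 0.0126]
ee_rot: [-0.0, 0.996, -0.084, 0.0]
contact_force: [-1.0, -0.2, 2.8]
opening: 0.0178
```

```bash
python3 -m handwheel '0 0 0 0 0 0 2.2; 0 0 0 0 0 0 2.8; 0 0 0 0 0 0 3; 0 0 0 0 0 0 3; 0 0 0 0 0 -1 3; 0 0 0 0 0 -3 3; 0 0 0 0 0 -4 3; 0 0 0 0 0 -4 3; 0 0 0 0 0 -4 3; 0 0 0 0 0 -4 3'
python3 - <<'E'
from h import *
need()
for n,(x0,y0,x1,y1) in(('side',(290,220,420,340)),):
    c=cap(n);np.savez(n+'6.npz',**c);im=cv2.cvtColor(c['image'],cv2.COLOR_RGB2BGR)
    cv2.imwrite(f'pics/{n}6.png',cv2.resize(im[y0:y1,x0:x1],None,fx=5,fy=5,interpolation=cv2.INTER_CUBIC))
E
```

```text
time_s: 12.08
eef_pos: [0.5502, 0.0487, 0.2144]
ee_rot: [0.001, 0.996, -0.085, -0.0]
contact_force: [0.3, 1.3, -0.7]
opening: 0.0299
t 12.0833 p [0.5502 0.0487 0.2144] xaz -9.75 z [-0.    -0.002 -1.   ] F [ 0.3  1.3 -0.7] op 0.0299
```

View pics/side6.png

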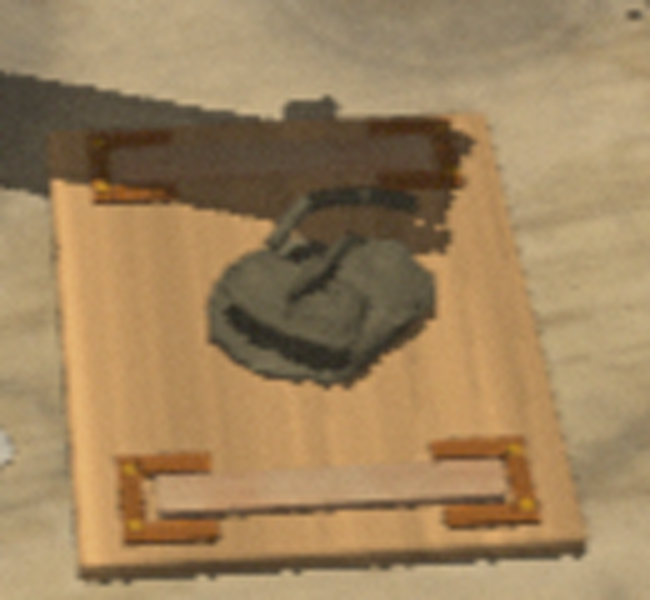

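The strip lies in the open seat between both cleats (crop (275,160)); clay and the seated strip are unmoved. Now pin the pin's pose down from two views.

Run:
```python
from h import *
T=dict(np.load('top0.npz'));S=dict(np.load('side0.npz'))
tc=lambda x,y:((x+.5)/3.5+115-.5,(y+.5)/3.5+160-.5)
sc=lambda x,y:((x+.5)/3.3+215-.5,(y+.5)/3.3+60-.5)
def tri(a,b):
    o1,d1=ray(T,*a);o2,d2=ray(S,*b)
    s=np.linalg.lstsq(np.stack([d1,-d2],1),o2-o1,rcond=None)[0]
    p=o1+d1*s[0];q=o2+d2*s[1];return (p+q)/2,np.linalg.norm(p-q)
top,e=tri(tc(54,45),sc(376,50));print('handle top',top.round(4),e)
# axis planes: handle/barrel silhouette midlines.  top: shoulder mids and cup-mouth mids
def plane(c,p,q):
    o,d1=ray(c,*p);_,d2=ray(c,*q);n=np.cross(d1,d2);return o,n/np.linalg.norm(n)
# barrel edges (two per view) as seen: midline from edge-line directions
pT=[tc(124,165),tc(309,414)]; pS=[sc(318,130),sc(172,357)]
o1,n1=plane(T,*pT);o2,n2=plane(S,*pS)
a=np.cross(n1,n2);a/=np.linalg.norm(a);a*=np.sign(a[2])
A=np.stack([n1,n2,[0,0,1]]);m=np.linalg.solve(A,[n1@o1,n2@o2,.188])
print('axis az,el',np.degrees([np.arctan2(a[1],a[0]),np.arcsin(a[2])]).round(2),'at z.188',m.round(4), 'top end from it',((top-m)@a).round(4))
a2=np.array([np.cos(np.radians(40))*np.cos(np.radians(28)),np.cos(np.radians(40))*np.sin(np.radians(28)),np.sin(np.radians(40))])
for mid in([.4652,.2904,.188],m):
    for k in(.19,.118,-.09): print(np.round(proj(T,mid+a2*k),1),np.round(proj(S,mid+a2*k),1))
print(tc(54,45),sc(376,50),tc(124,165),tc(309,414))
# tool orientation
z=np.array([np.sin(np.radians(40))*np.cos(np.radians(28)),np.sin(np.radians(40))*np.sin(np.radians(28)),-np.cos(np.radians(40))])
M=np.stack([a2,np.cross(z,a2),z],1);turn(M);print(M.round(3))
```

```text
handle top [0.5889 0.3549 0.3097] 0.0037339475449945448
axis az,el [27.22 43.82] at z.188 [0.4726 0.3028 0.188 ] top end from it 0.1761
[127.9 171. ] [330.9  73.6]
[149.5 200.7] [313.6  98.4]
[203.9 275.1] [264.2 169.3]
[121.3 167.3] [332.5  71. ]
[143.2 197.1] [315.4  95.6]
[198.1 271.8] [266.3 166. ]
(130.07142857142858, 172.5) (328.5909090909091, 74.80303030303031) (150.07142857142856, 206.78571428571428) (202.92857142857144, 277.92857142857144)
turn [ 13.28  37.77 -36.14]
[[ 0.676  0.469  0.568]
 [ 0.36  -0.883  0.302]
 [ 0.643  0.    -0.766]]
```

Run:
```python
from h import *
from scipy.optimize import least_squares
T=dict(np.load('top0.npz'));S=dict(np.load('side0.npz'))
def ax(x): return np.array([np.cos(x[1])*np.cos(x[0]),np.cos(x[1])*np.sin(x[0]),np.sin(x[1])]),np.array([.465,x[2],x[3]])
def dist(x,p):
    a,o=ax(x);d=p-o;s=d@a;return np.linalg.norm(d-np.outer(s,a),axis=1),s
x0=np.array([np.radians(28),np.radians(40),.2904,.188])
for nm,c in(('T',T),('S',S),('B',None)):
    if c is not None: p=cloud(c).reshape(-1,3);p=p[np.isfinite(p[:,0])]
    else: p=np.vstack([cloud(k).reshape(-1,3) for k in(T,S)]);p=p[np.isfinite(p[:,0])]
    x=x0.copy()
    for it in range(6):
        r,s=dist(x,p);q=p[(r<.03)&(r>.017)&(s>-.075)&(s<.1)]
        x=least_squares(lambda y:dist(y,q)[0]-.0235,x,loss='soft_l1',f_scale=.002).x
    rr=dist(x,q)[0]-.0235;a,o=ax(x);m=o+a*(.188-o[2])/a[2]
    # axial ends
    r,s=dist(x,p);h=s[(r<.02)&(s>.1)&(s<.25)]; b=s[(r>.02)&(r<.0265)&(s>.0)&(s<.2)]
    s0=(m-o)@a
    print(nm,len(q),np.degrees(x[:2]).round(2),'mid@.188',m.round(4),'rms',rr.std().round(4),'handle end',np.percentile(h,99.5)-s0,'shoulder',np.percentile(b,99)-s0)
```

```text
T 1817 [27.86 40.15] mid@.188 [0.4651 0.2905 0.188 ] rms 0.0016 handle end 0.18805787587522185 shoulder 0.11686206163433054
S 1457 [27.53 40.08] mid@.188 [0.4644 0.293  0.188 ] rms 0.0023 handle end 0.18590635428687816 shoulder 0.11531146858228072
B 3267 [27.64 40.12] mid@.188 [0.4648 0.2916 0.188 ] rms 0.002 handle end 0.18769918680775693 shoulder 0.11636434202480472
```

```bash
cat >> h.py <<'E'
def pinM(az=27.7,el=40.1):
    a,e=np.radians([az,el]);x=np.array([np.cos(e)*np.cos(a),np.cos(e)*np.sin(a),np.sin(e)]);z=np.array([np.sin(e)*np.cos(a),np.sin(e)*np.sin(a),-np.cos(e)])
    return np.stack([x,np.cross(z,x),z],1)
MID=np.array([.4635,.291,.1867])
E
python3 - <<'E'
from h import *
M=pinM(); need(MID-.11*M[:,2]);turn(M)
E
```

```text
t 12.1333 p [0.5548 0.047  0.2226] xaz -9.78 z [ 0.013  0.    -1.   ] F [ 4.2 -3.8  5.2] op 0.0299
-> [0.40076667 0.25806427 0.27084135] tool cm [-18.71 -18.2   -5.02]
turn [ 13.21  37.89 -35.85]
```

```bash
python3 -m handwheel '0 0 0 -1 -1 -.6 6; 0 0 0 -2.4 -2.3 -.6 8; 0 0 0 -2.4 -2.3 -.6 8.4; 0 0 0 -2.4 -2.3 -.6 8.4; 0 0 0 -2.4 -2.3 -.6 8.4; 0 0 0 -2.4 -2.3 -.6 8.4; 0 0 0 -2.4 -2.3 -.6 8.4; 0 0 0 -2.4 -2.3 -.6 8.4; 0 0 0 -1.2 -1.2 -.3 8.4; 0 0 0 0 0 0 8.4'
python3 -m handwheel '1.65 4.74 -4.48 0 0 0 8.4; 1.65 4.74 -4.48 0 0 0 8.4; 1.65 4.74 -4.48 0 0 0 8.4; 1.65 4.74 -4.48 0 0 0 8.4; 1.65 4.74 -4.48 0 0 0 8.4; 1.65 4.74 -4.48 0 0 0 8.4; 1.65 4.74 -4.48 0 0 0 8.4; 1.65 4.74 -4.48 0 0 0 8.4; 0 0 0 0 0 0 8.4;0 0 0 0 0 0 8.4'
python3 - <<'E'
from h import *
M=pinM(); need(MID-.11*M[:,2],MID+.023*M[:,2]);turn(M);print(manip.state()['q'])
c=cap('side','s7.png')
E
```

```text
time_s: 12.97
eef_pos: [0.3916, 0.2659, 0.2638]
ee_rot: [-0.002, 0.997, -0.08, -0.001]
contact_force: [0.1, -0.2, 0.3]
opening: 0.0839
time_s: 13.8
eef_pos: [0.3845, 0.2484, 0.2596]
ee_rot: [-0.057, 0.947, 0.179, 0.259]
contact_force: [0.2, 0.2, 0.9]
opening: 0.0838
t 13.8 p [0.3845 0.2484 0.2596] xaz 21.08 z [ 0.471  0.2   -0.859] F [0.2 0.2 0.9] op 0.0838
-> [0.40076667 0.25806427 0.27084135] tool cm [ 2.17 -0.32 -0.  ]
-> [0.47661697 0.29788656 0.16910681] tool cm [ 2.1  -0.76 13.11]
turn [ 2.86  9.25 -5.48]
[-1.7439834  -0.46596409  0.66805429  2.31615674  0.80670182  0.90213968
 -2.68991361]
```

View pics/s7.png

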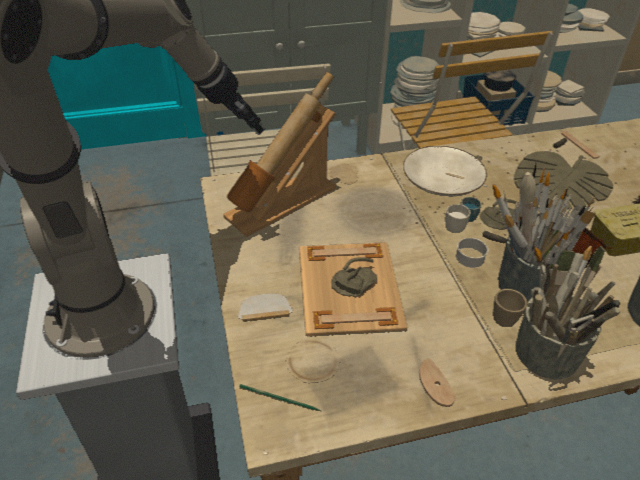

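The strip reads fully visible in the far seat (345,252). The gripper at (250,115) is above the pin but is near a joint limit because it's so retracted; I'll move outward, then finish the turn.

```bash
python3 -m handwheel '0 0 0 1 -.2 1 8.4; 0 0 0 1.2 -.2 1.5 8.4; 0 0 0 0 0 1.5 8.4; 0 0 0 0 0 1 8.4; .7 2.3 -1.3 0 0 0 8.4; .7 2.3 -1.3 0 0 0 8.4; .7 2.3 -1.3 0 0 0 8.4; .7 2.3 -1.3 0 0 0 8.4; 0 0 0 0 0 0 8.4; 0 0 0 0 0 0 8.4'
python3 - <<'E'
from h import *
M=pinM(); need(MID-.06*M[:,2],MID+.023*M[:,2]);turn(M);print(np.round(manip.state()['q'],2))
E
```

```text
time_s: 14.68
eef_pos: [0.4253, 0.2713, 0.2297]
ee_rot: [-0.082, 0.912, 0.223, 0.334]
contact_force: [0.0, -0.2, 0.4]
opening: 0.0839
t 14.6833 p [0.4253 0.2713 0.2297] xaz 27.45 z [ 0.572  0.299 -0.764] F [ 0.  -0.2  0.4] op 0.0839
-> [0.42928182 0.27303506 0.23259528] tool cm [0.52 0.03 0.07]
-> [0.47661697 0.29788656 0.16910681] tool cm [-0.01 -0.01  8.3 ]
turn [ 0.07 -0.09 -0.19]
[-1.69 -0.36  0.75  2.41  1.08  0.57 -2.81]
```

```bash
python3 -m handwheel '0 0 0 .5 0 1 8.4; 0 0 0 0 0 2 8.4; 0 0 0 0 0 2 8.4; 0 0 0 0 0 1 8.4; 0 0 0 0 0 0 8.4; 0 0 0 0 0 0 8.4'
python3 - <<'E'
from h import *
M=pinM(); need(MID+.023*M[:,2]);turn(M);print(np.round(manip.state()['q'],2))
for n,(x0,y0,x1,y1) in(('side',(210,50,370,230)),('top',(100,150,270,330))):
    c=cap(n);im=cv2.cvtColor(c['image'],cv2.COLOR_RGB2BGR)
    cv2.imwrite(f'pics/{n}8.png',cv2.resize(im[y0:y1,x0:x1],None,fx=3.3,fy=3.3,interpolation=cv2.INTER_CUBIC))
E
```

```text
time_s: 15.18
eef_pos: [0.4631, 0.2915, 0.1875]
ee_rot: [-0.082, 0.912, 0.224, 0.335]
contact_force: [0.2, -0.5, 0.1]
opening: 0.084
t 15.1833 p [0.4631 0.2915 0.1875] xaz 27.64 z [ 0.573  0.299 -0.763] F [ 0.2 -0.5  0.1] op 0.084
-> [0.47661697 0.29788656 0.16910681] tool cm [-0.05  0.06  2.37]
turn [ 0.12 -0.18 -0.05]
[-1.72 -0.09  0.95  2.39  1.15  0.27 -2.88]
```

View pics/side8.png

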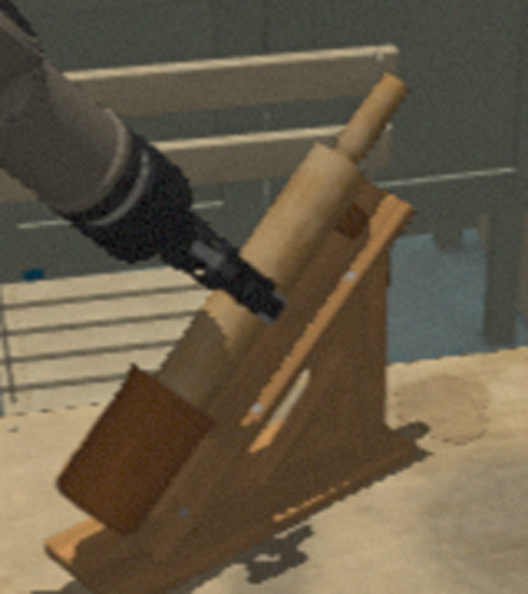

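View pics/top8.png

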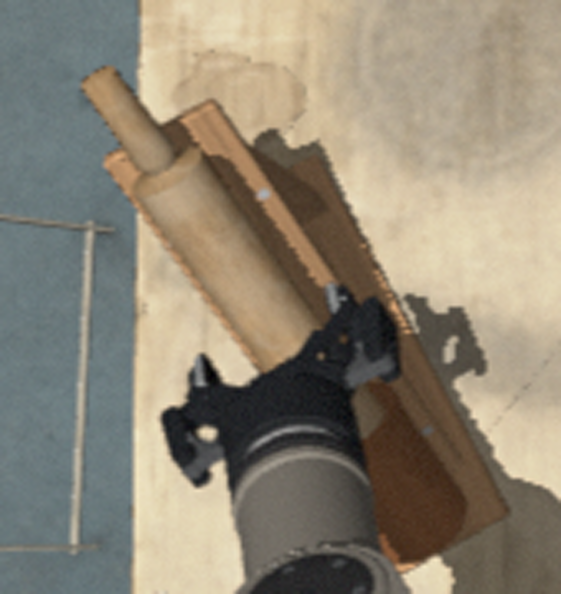

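Fingers straddle the barrel evenly (top crop (205,375) and (340,300)), but joints 6 and 7 are at their stops. I'll back off and take the same grasp turned by half a turn, which unwinds joint 7.

```bash
python3 -m handwheel '0 0 0 0 0 -2 8.4; 0 0 0 0 0 -2 8.4; 0 0 0 0 0 -1.5 8.4; 0 0 -7 0 0 0 8.4; 0 0 -7 0 0 0 8.4; 0 0 -7 0 0 0 8.4; 0 0 -7 0 0 0 8.4; 0 0 -7 0 0 0 8.4; 0 0 -7 0 0 0 8.4; 0 0 -7 0 0 0 8.4'
python3 - <<'E'
from h import *
need();print(np.round(manip.state()['q'],2))
E
python3 -m handwheel '0 0 -7 0 0 0 8.4; 0 0 -7 0 0 0 8.4; 0 0 -7 0 0 0 8.4; 0 0 -7 0 0 0 8.4; 0 0 -7 0 0 0 8.4; 0 0 -7 0 0 0 8.4; 0 0 -7 0 0 0 8.4; 0 0 -7 0 0 0 8.4; 0 0 -7 0 0 0 8.4; 0 0 -7 0 0 0 8.4'
python3 - <<'E'
from h import *
need();print(np.round(manip.state()['q'],2))
E
```

```text
time_s: 16.12
eef_pos: [0.4302, 0.2748, 0.2295]
ee_rot: [0.063, 0.735, 0.584, 0.338]
contact_force: [0.3, -0.5, 0.1]
opening: 0.084
t 16.1167 p [0.4302 0.2748 0.2295] xaz 84.37 z [ 0.571  0.303 -0.763] F [ 0.3 -0.5  0.1] op 0.084
[-1.85 -0.42  0.86  2.4   1.16  0.65 -2.  ]
time_s: 16.95
eef_pos: [0.4302, 0.2747, 0.2293]
ee_rot: [0.245, 0.267, 0.9, 0.241]
contact_force: [0.1, -0.7, -0.4]
opening: 0.084
t 16.95 p [0.4302 0.2747 0.2293] xaz 140.87 z [ 0.57   0.303 -0.763] F [ 0.1 -0.7 -0.4] op 0.084
[-1.92 -0.47  0.9   2.4   1.2   0.71 -0.81]
```

```bash
python3 -m handwheel '0 0 -7 0 0 0 8.4; 0 0 -7 0 0 0 8.4; 0 0 -7 0 0 0 8.4; 0 0 -7 0 0 0 8.4; 0 0 -7 0 0 0 8.4; 0 0 -7 0 0 0 8.4; 0 0 -7 0 0 0 8.4; 0 0 -7 0 0 0 8.4; 0 0 -5 0 0 0 8.4; 0 0 0 0 0 0 8.4'
python3 - <<'E'
from h import *
M=pinM()@np.diag([-1,-1,1.]); need(MID+.023*M[:,2]);turn(M);print(np.round(manip.state()['q'],2))
E
```

```text
time_s: 17.78
eef_pos: [0.4302, 0.2747, 0.2293]
ee_rot: [0.334, -0.224, 0.912, 0.084]
contact_force: [-0.1, 0.4, 0.4]
opening: 0.0836
t 17.7833 p [0.4302 0.2747 0.2293] xaz -152.45 z [ 0.57   0.303 -0.763] F [-0.1  0.4  0.4] op 0.0836
-> [0.47661697 0.29788656 0.16910681] tool cm [-0.07 -0.13  7.94]
turn [ 0.18  0.14 -0.12]
[-1.94 -0.48  0.91  2.4   1.21  0.72  0.25]
```

```bash
python3 -m handwheel '0 0 0 0 -.1 1.5 8.4; 0 0 0 0 0 2 8.4; 0 0 0 0 0 2 8.4; 0 0 0 0 0 1 8.4; 0 0 0 0 0 .8 8.4; 0 0 0 0 0 .6 8.4; 0 0 0 0 0 0 8.4; 0 0 0 0 0 0 8.4'
python3 - <<'E'
from h import *
M=pinM()@np.diag([-1,-1,1.]); need(MID+.023*M[:,2]);turn(M);print(np.round(manip.state()['q'],2))
c=cap('side');im=cv2.cvtColor(c['image'],cv2.COLOR_RGB2BGR)
cv2.imwrite(f'pics/side9.png',cv2.resize(im[50:230,210:370],None,fx=3.3,fy=3.3,interpolation=cv2.INTER_CUBIC))
E
```

```text
time_s: 18.45
eef_pos: [0.4748, 0.2988, 0.1677]
ee_rot: [0.332, -0.224, 0.912, 0.086]
contact_force: [-1.4, -0.2, 0.1]
opening: 0.084
t 18.45 p [0.4748 0.2988 0.1677] xaz -152.69 z [ 0.567  0.306 -0.765] F [-1.4 -0.2  0.1] op 0.084
-> [0.47661697 0.29788656 0.16910681] tool cm [-0.18 -0.16 -0.03]
turn [ 0.4   0.01 -0.3 ]
[-2.32 -0.35  1.44  2.38  1.48  0.51  0.03]
```

View pics/side9.png

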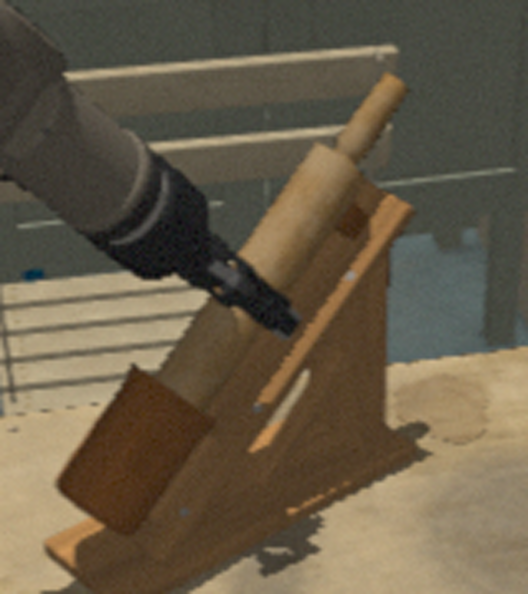

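Fingers now reach past the barrel on both sides, but joint 3 is near its stop. I'll stand the tool up by 12° about the jaw axis (the fingers stay beside the barrel).

```bash
python3 -m handwheel '0 3 0 .1 0 0 8.4; 0 3 0 .1 0 0 8.4; 0 3 0 .1 0 0 8.4; 0 3 0 .1 0 0 8.4; 0 0 0 0 0 0 8.4; 0 0 0 0 0 0 8.4'
python3 - <<'E'
from h import *
M=pinM()@np.diag([-1,-1,1.])@R.from_euler('y',12,degrees=True).as_matrix(); need(MID+.023*M[:,2]);turn(M);print(np.round(manip.state()['q'],2))
E
```

```text
time_s: 19.0
eef_pos: [0.4735, 0.2966, 0.167]
ee_rot: [0.238, -0.231, 0.942, 0.06]
contact_force: [-0.4, 0.1, 1.2]
opening: 0.0844
t 19.0 p [0.4735 0.2966 0.167 ] xaz -152.47 z [ 0.42   0.223 -0.88 ] F [-0.4  0.1  1.2] op 0.0844
-> [0.47309171 0.29603576 0.16641108] tool cm [ 0.08 -0.03  0.03]
turn [ 0.12  0.29 -0.15]
[-2.4  -0.49  1.45  2.24  1.09  0.75  0.45]
```

```bash
python3 -m handwheel '0 0 0 0 0 0 8.4; 0 0 0 0 0 0 8.4; 0 0 0 0 0 0 8.4; 0 0 0 0 0 0 8.4'
python3 - <<'E'
from h import *
need();print(np.round(manip.state()['q'],3),np.round(manip.state()['dq'],3))
E
```

```text
time_s: 19.33
eef_pos: [0.4726, 0.2955, 0.1658]
ee_rot: [0.237, -0.232, 0.942, 0.058]
contact_force: [-0.0, -1.1, 0.1]
opening: 0.084
t 19.3333 p [0.4726 0.2955 0.1658] xaz -152.31 z [ 0.419  0.22  -0.881] F [-0.  -1.1  0.1] op 0.084
[-2.398 -0.489  1.452  2.24   1.086  0.75   0.449] [-0.006 -0.006  0.001 -0.007 -0.001  0.001  0.002]
```

Joints hold steady. Dry run of the draw path with the fingers open beside the barrel, to see what the joints do.

```bash
python3 -m handwheel '0 0 0 -1 0 -.2 8.4; 0 0 0 -2 0 -.4 8.4; 0 0 0 -2 0 -.4 8.4; 0 0 0 -2 0 -.4 8.4; 0 0 0 0 0 0 8.4'
python3 - <<'E'
from h import *
M=pinM()@np.diag([-1,-1,1.])@R.from_euler('y',12,degrees=True).as_matrix(); need(MID+.023*M[:,2]+pinM()[:,0]*.07);turn(M);print(np.round(manip.state()['q'],3))
E
```

```text
time_s: 19.75
eef_pos: [0.5174, 0.3189, 0.2235]
ee_rot: [0.242, -0.231, 0.94, 0.062]
contact_force: [0.1, 0.2, 0.5]
opening: 0.084
t 19.75 p [0.5174 0.3189 0.2235] xaz -152.52 z [ 0.426  0.228 -0.875] F [0.1 0.2 0.5] op 0.084
-> [0.52049967 0.32092549 0.21149974] tool cm [0.25 0.03 1.23]
turn [ 0.23  0.79 -0.19]
[-2.421 -0.494  1.454  2.084  0.978  0.832  0.602]
```

Joint 2 sits on its stop and the path bent 12 mm, so this elbow posture is no good. I'll fit a simple arm model from logged states (no robot time) to choose a way out of it.

```bash
cat > kin.py <<'E'
import numpy as np
from scipy.optimize import least_squares
from scipy.spatial.transform import Rotation as R
# q, pos, quat wxyz (or None)
D=[([-1.302,.399,.045,1.538,-.019,1.207,-.051],[.234,.606,.230],[0,.183,.983,-.001]),
([-1.7439834,-0.46596409,0.66805429,2.31615674,0.80670182,0.90213968,-2.68991361],[.3845,.2484,.2596],[-.057,.947,.179,.259]),
([-1.69,-.36,.75,2.41,1.08,.57,-2.81],[.4253,.2713,.2297],[-.082,.912,.223,.334]),
([-1.72,-.09,.95,2.39,1.15,.27,-2.88],[.4631,.2915,.1875],[-.082,.912,.224,.335]),
([-1.85,-.42,.86,2.4,1.16,.65,-2.],[.4302,.2748,.2295],[.063,.735,.584,.338]),
([-1.92,-.47,.9,2.4,1.2,.71,-.81],[.4302,.2747,.2293],[.245,.267,.9,.241]),
([-1.94,-.48,.91,2.4,1.21,.72,.25],[.4302,.2747,.2293],[.334,-.224,.912,.084]),
([-2.32,-.35,1.44,2.38,1.48,.51,.03],[.4748,.2988,.1677],[.332,-.224,.912,.086]),
([-2.398,-.489,1.452,2.24,1.086,.75,.449],[.4726,.2955,.1658],[.237,-.232,.942,.058]),
([-2.421,-.494,1.454,2.084,.978,.832,.602],[.5174,.3189,.2235],[.242,-.231,.94,.062])]
def fk(q,P,s=(1,1,1,1,1,1,1)):
    c,h,L1,x1,L2,x2,L3,ct,x3=P
    Rm=R.from_euler('z',c).as_matrix();p=np.array([0,0,h])
    rz=lambda a:R.from_euler('z',a).as_matrix();ry=lambda a:R.from_euler('y',a).as_matrix()
    Rm=Rm@rz(s[0]*q[0])@ry(s[1]*q[1])@rz(s[2]*q[2]);p=p+Rm@[x1,0,L1]
    Rm=Rm@ry(s[3]*q[3])@rz(s[4]*q[4]);p=p+Rm@[x2,0,L2]
    Rm=Rm@ry(s[5]*q[5])@rz(s[6]*q[6]+ct);p=p+Rm@[0,0,L3]
    return p,Rm
def res(P,s):
    o=[]
    for q,p,w in D:
        a,b=fk(q,P,s);T=R.from_quat([w[1],w[2],w[3],w[0]]).as_matrix();o+=list((a-p)*5)+list((b-T).ravel())
    return np.array(o)
if __name__=='__main__':
    import itertools
    best=[]
    for s in itertools.product([1],[1],[1,-1],[1],[1,-1],[1],[1,-1]):
      for s0 in(1,-1):
        ss=(s0,)+s[1:]
        for c in(-2,0,2.5):
          for ct in(0,1.57,3.14,-1.57):
            r=least_squares(res,[c,.3,.4,0,.4,0,.25,ct,0],args=(ss,));best.append((r.cost,ss,r.x.round(4).tolist()))
    best.sort(key=lambda b:b[0]);[print(b) for b in best[:3]]
E
python3 kin.py
```

```text
(np.float64(0.01412691707712711), (-1, 1, -1, 1, -1, 1, -1), [-0.0409, 0.2971, 0.5296, -0.0255, 0.5092, 0.0123, 0.3741, 1.5358, 0.0])
(np.float64(0.014126917077180357), (-1, 1, -1, 1, -1, 1, -1), [-0.0409, 0.2971, 0.5296, -0.0255, 0.5092, 0.0123, 0.3741, 1.5358, 0.0])
(np.float64(0.01412691707726866), (-1, 1, -1, 1, -1, 1, -1), [-0.0409, 0.2971, 0.5296, -0.0255, 0.5092, 0.0123, 0.3741, -4.7474, 0.0])
```

```bash
cat > ik.py <<'E'
import numpy as np
from scipy.optimize import least_squares
from scipy.spatial.transform import Rotation as R
import kin
from kin import D
from h import pinM,MID
S=(-1,1,-1,1,-1,1,-1)
rz=lambda a:R.from_euler('z',a).as_matrix();ry=lambda a:R.from_euler('y',a).as_matrix()
def fk(q,P):
    h,L1,x1,y1,L2,x2,y2,L3,y0=P
    q=np.array(q)*S;p=np.array([0,0,h]);M=rz(q[0]);p=p+M@[0,y0,0];M=M@ry(q[1])@rz(q[2]);p=p+M@[x1,y1,L1]
    M=M@ry(q[3])@rz(q[4]);p=p+M@[x2,y2,L2];M=M@ry(q[5])@rz(q[6]+np.pi/2);return p+M@[0,0,L3],M
def res(P):
    o=[]
    for q,p,w in D:
        a,b=fk(q,P);o+=list(a-p)
    return np.array(o)
r=least_squares(res,[.3,.5,0,0,.5,0,0,.37,0]);P=r.x
err=[np.degrees(np.linalg.norm(R.from_matrix(fk(q,P)[1].T@R.from_quat([w[1],w[2],w[3],w[0]]).as_matrix()).as_rotvec())) for q,p,w in D]
lo=np.array([-2.82,-.49,-1.37,0,-1.36,.23,-2.94]);hi=np.array([2.82,2.23,1.46,2.46,4.5,2,2.94])
def ik(p,M,q0,w=.02,qref=None):
    qref=q0 if qref is None else qref
    f=lambda q:np.r_[(fk(q,P)[0]-p)*10,R.from_matrix(M.T@fk(q,P)[1]).as_rotvec()*3,w*(q-qref)]
    s=least_squares(f,np.clip(q0,lo+1e-3,hi-1e-3),bounds=(lo,hi));return s.x,np.linalg.norm(fk(s.x,P)[0]-p)
if __name__=='__main__':
    print(P.round(3),'pos rms',np.sqrt(np.mean(r.fun**2)),'rot err',np.round(err,1))
    F=np.diag([-1,-1,1.])
    for tilt in(0,12,25,40):
        M=pinM()@F@ry(np.radians(tilt))
        for d in(0,.13):
            best=None
            for q3 in(-.9,-.5,0,.5,.9):
                for q5 in(-.8,0,.8):
                    q,e=ik(MID+.023*M[:,2]+d*pinM()[:,0],M,np.array([-.6,.1,q3,2,q5,.6,1]),w=.003)
                    m=np.min(np.minimum(q-lo,hi-q))
                    if e<.003 and(best is None or m>best[0]):best=(m,q)
            print(tilt,d,None if best is None else(best[0].round(2),best[1].round(2)))
E
python3 ik.py
```

```text
[ 0.254  0.522  0.005 -0.036  0.472 -0.005  0.004  0.338 -0.011] pos rms 0.0009914549554499144 rot err [0.  0.1 0.6 0.3 0.3 0.6 0.3 0.5 0.1 0. ]
0 0 (np.float64(0.0), array([ 0.22,  0.08, -0.97,  2.34,  1.29,  0.23,  0.13]))
0 0.13 (np.float64(0.11), array([-0.15,  0.11, -0.55,  2.07,  0.57,  0.34,  0.89]))
12 0 (np.float64(0.17), array([-0.13,  0.09, -0.58,  2.21,  0.4 ,  0.4 ,  1.02]))
12 0.13 (np.float64(0.4), array([-0.08,  0.18, -0.65,  1.91,  0.35,  0.63,  1.13]))
25 0 (np.float64(0.41), array([-0.07,  0.19, -0.66,  2.05,  0.27,  0.7 ,  1.17]))
25 0.13 (np.float64(0.7), array([-0.21,  0.27, -0.51,  1.73,  0.23,  0.93,  1.25]))
40 0 (np.float64(0.61), array([-0.07,  0.34, -0.69,  1.85,  0.25,  1.04,  1.19]))
40 0.13 (np.float64(0.77), array([-0.78,  0.39,  0.23,  1.53, -0.09,  1.23,  1.51]))
```

```bash
cat > sim.py <<'E'
import numpy as np
from ik import *
def run(q,rows,P0=None):
    "rows: list of (rotvec deg, shift cm, n) in tool frame; returns q list, commanded pose"
    q=np.array(q,float);p,M=fk(q,P) if P0 is None else P0
    for rv,t,n in rows:
        for i in range(n):
            p=p+M@(np.array(t)/100);M=M@R.from_rotvec(np.radians(rv)).as_matrix()
            q,e=ik(p,M,q,w=.01)
    return q,p,M,e
if __name__=='__main__':
    q=D[6][0]
    q,p,M,e=run(q,[((0,0,0),(0,0,1),8)]);print(q.round(2),e,'log',D[7][0])
    q,p,M,e=run(D[7][0],[((0,3,0),(.1,0,0),4)]);print(q.round(2),e,'log',D[8][0])
    # unwinding trial
    for n in(15,20,25,30,35,40):
        qq,p,M,e=run(D[9][0],[((0,0,0),(-.4,0,-3),4),((0,4,0),(0,0,0),7),((0,0,-7),(0,0,0),n)]);a=qq.round(2);ee=e
        qq,p,M,e=run(qq,[((0,0,7),(0,0,0),n)],(p,M));print(n,a,round(ee,3),'back',qq.round(2),p.round(2),round(e,3))
E
python3 sim.py
```

```text
[-2.32 -0.31  1.46  2.38  1.46  0.47  0.03] 2.7274052414229305e-06 log [-2.32, -0.35, 1.44, 2.38, 1.48, 0.51, 0.03]
[-2.4  -0.49  1.45  2.24  1.08  0.74  0.46] 5.490601037040975e-07 log [-2.398, -0.489, 1.452, 2.24, 1.086, 0.75, 0.449]
15 [-2.52 -0.49  1.46  1.69  0.52  1.45  2.78] 0.015 back [-2.52 -0.49  1.46  1.69  0.52  1.45  0.95] [0.48 0.3  0.33] 0.015
20 [-2.62 -0.49  1.39  1.78  0.69  1.47  2.94] 0.046 back [-2.52 -0.49  1.46  1.69  0.52  1.45  0.95] [0.48 0.3  0.33] 0.015
25 [-2.61 -0.49  1.21  2.05  0.97  1.35  2.94] 0.104 back [-2.52 -0.49  1.46  1.69  0.52  1.45  0.95] [0.48 0.3  0.33] 0.015
30 [-1.18 -0.04  0.39  2.44  1.98  0.23  2.94] 0.134 back [-2.52 -0.49  1.46  1.69  0.52  1.45  0.95] [0.48 0.3  0.33] 0.015
35 [-0.56 -0.   -0.15  2.46  2.67  0.23  2.94] 0.14 back [-2.52 -0.49  1.46  1.69  0.52  1.45  0.95] [0.48 0.3  0.33] 0.015
40 [ 0.85 -0.26 -1.37  2.4   4.5   0.23  1.72] 0.114 back [ 0.89 -0.19 -1.37  2.4   4.45  0.23 -2.94] [0.48 0.3  0.33] 0.119
```

```bash
cat > search.py <<'E'
from sim import *
from scipy.spatial.transform import Slerp
def go(q,p,M,p1,M1,n=None):
    rv=R.from_matrix(M.T@M1).as_rotvec();n=n or int(max(np.linalg.norm(p1-p)/.03,np.degrees(np.linalg.norm(rv))/6.5))+1
    emax=0
    for i in range(1,n+1):
        q,e=ik(p+(p1-p)*i/n,M@R.from_rotvec(rv*i/n).as_matrix(),q,w=.01);emax=max(e,emax)
    return q,e,n
marg=lambda q:np.min(np.minimum(q-lo,hi-q))
F=np.diag([-1,-1,1.]);Mg=pinM()@F@ry(np.radians(25));Pg=MID-.07*Mg[:,2]
def down(az,tx=0,ty=0):
    a=np.radians(az);x=np.array([np.cos(a),np.sin(a),0]);z=np.array([0,0,-1.]);return np.stack([x,np.cross(z,x),z],1)@R.from_rotvec(np.radians([tx,ty,0])).as_matrix()
if __name__=='__main__':
    rng=np.random.default_rng(0);q0=np.array(D[9][0]);p0,M0=fk(q0,P);pu=p0-.12*M0[:,2]
    qu,e,n0=go(q0,p0,M0,pu,M0)
    out=[]
    import time;t=time.time()
    while time.time()-t<400:
        pw=np.array([rng.uniform(.35,.8),rng.uniform(-.3,.4),rng.uniform(.3,.6)]);Mw=down(rng.uniform(90,330),rng.uniform(-40,40),rng.uniform(-40,40))
        q,e,n=go(qu,pu,M0,pw,Mw);q2,e2,n2=go(q,pw,Mw,Pg,Mg)
        out.append((marg(q2) if e2<.003 else -1,q2.round(2),pw.round(2),Mw.round(2).tolist(),round(e,3),n+n2))
    out.sort(key=lambda o:-o[0]);print(len(out));[print(o) for o in out[:8]]
E
python3 search.py
```

```text
175
(np.float64(0.4678259019369184), array([-0.47,  0.01, -0.21,  1.99,  0.07,  0.88,  1.34]), array([0.36, 0.04, 0.35]), [[0.54, -0.38, 0.75], [-0.62, -0.79, 0.05], [0.57, -0.49, -0.66]], np.float64(0.069), 38)
(np.float64(0.4633146941543209), array([-0.68,  0.01,  0.  ,  2.  ,  0.07,  0.88,  1.34]), array([ 0.42, -0.24,  0.52]), [[0.44, -0.76, 0.47], [-0.9, -0.38, 0.22], [0.01, -0.52, -0.86]], np.float64(0.087), 39)
(np.float64(0.45970420299325676), array([-0.85,  0.01,  0.17,  2.  ,  0.06,  0.88,  1.34]), array([ 0.38, -0.25,  0.56]), [[-0.42, -0.88, 0.21], [-0.79, 0.47, 0.4], [-0.45, 0.0, -0.89]], np.float64(0.0), 41)
(np.float64(0.45609859093862015), array([-1.03,  0.  ,  0.35,  2.  ,  0.06,  0.88,  1.35]), array([ 0.41, -0.29,  0.43]), [[0.07, -0.99, 0.14], [-0.97, -0.03, 0.25], [-0.24, -0.16, -0.96]], np.float64(0.05), 41)
(np.float64(0.4554405248733957), array([-1.06,  0.  ,  0.39,  2.  ,  0.06,  0.88,  1.35]), array([0.39, 0.11, 0.52]), [[0.2, -0.98, 0.02], [-0.85, -0.16, 0.51], [-0.49, -0.12, -0.86]], np.float64(0.0), 24)
(np.float64(0.45502256772218663), array([-1.09,  0.  ,  0.41,  2.  ,  0.06,  0.88,  1.35]), array([ 0.42, -0.14,  0.44]), [[0.42, -0.9, 0.06], [-0.85, -0.38, 0.36], [-0.31, -0.2, -0.93]], np.float64(0.064), 31)
(np.float64(0.45123891818618356), array([-1.3 , -0.  ,  0.63,  2.01,  0.07,  0.88,  1.35]), array([ 0.66, -0.04,  0.57]), [[0.4, -0.88, 0.27], [-0.77, -0.16, 0.62], [-0.5, -0.45, -0.74]], np.float64(0.042), 33)
(np.float64(0.44996327041873396), array([-1.39, -0.01,  0.71,  2.01,  0.07,  0.88,  1.34]), array([ 0.49, -0.04,  0.45]), [[-0.79, -0.27, 0.56], [-0.45, 0.87, -0.22], [-0.43, -0.42, -0.8]], np.float64(0.0), 25)
```

```bash
cat > s2.py <<'E'
from search import *
q0=np.array(D[9][0]);p0,M0=fk(q0,P);pu=p0-.12*M0[:,2];qu,e,_=go(q0,p0,M0,pu,M0);print('up',qu.round(2),e)
for pw in((.39,.11,.52),(.39,.11,.45),(.45,.15,.45)):
  pw=np.array(pw)
  for nm,Mw in(('opt5',np.array([[.2,-.98,.02],[-.85,-.16,.51],[-.49,-.12,-.86]])),('d-80',down(-80)),('d-100',down(-100)),('d-60',down(-60)),('d-120',down(-120))):
    Mw=R.from_matrix(Mw).as_matrix()
    q,e,n=go(qu,pu,M0,pw,M0);q1,e1,n1=go(q,pw,M0,pw,Mw);q2,e2,n2=go(q1,pw,Mw,pw,Mg);q3,e3,n3=go(q2,pw,Mg,Pg,Mg)
    print(pw,nm,n+n1+n2+n3,[round(float(k),3) for k in(e,e1,e2,e3)],q3.round(2),marg(q3).round(2),'rot',np.degrees(R.from_matrix(M0.T@Mw).as_rotvec()).round(1))
E
python3 s2.py
```

```text
up [-2.06 -0.49  1.    2.04  0.79  1.03  0.72] 9.779879838258234e-07
[0.39 0.11 0.52] opt5 45 [0.0, 0.0, 0.0, 0.0] [-0.86  0.01  0.19  2.    0.06  0.88  1.34] 0.46 rot [-29.7  -4.9 -65.4]
[0.39 0.11 0.52] d-80 45 [0.0, 0.0, 0.0, 0.0] [-0.92  0.    0.25  2.    0.06  0.88  1.35] 0.46 rot [-18.   25.1 -70.8]
[0.39 0.11 0.52] d-100 40 [0.0, 0.0, 0.0, 0.0] [-0.9   0.01  0.22  2.    0.06  0.88  1.34] 0.46 rot [-12.9  27.  -51.2]
[0.39 0.11 0.52] d-60 51 [0.0, 0.0, 0.0, 0.0] [-1.16 -0.    0.49  2.01  0.06  0.88  1.35] 0.45 rot [-23.   22.5 -90.2]
[0.39 0.11 0.52] d-120 34 [0.0, 0.0, 0.0, 0.0] [-0.87  0.01  0.2   2.    0.06  0.88  1.34] 0.46 rot [ -7.9  28.2 -31.7]
[0.39 0.11 0.45] opt5 41 [0.0, 0.0, 0.0, 0.0] [-0.81  0.01  0.13  2.    0.06  0.88  1.34] 0.46 rot [-29.7  -4.9 -65.4]
[0.39 0.11 0.45] d-80 41 [0.0, 0.0, 0.0, 0.0] [-0.8   0.01  0.13  2.    0.06  0.88  1.34] 0.46 rot [-18.   25.1 -70.8]
[0.39 0.11 0.45] d-100 36 [0.0, 0.0, 0.0, 0.0] [-0.78  0.01  0.1   2.    0.06  0.88  1.34] 0.46 rot [-12.9  27.  -51.2]
[0.39 0.11 0.45] d-60 47 [0.0, 0.0, 0.0, 0.0] [-1.13  0.    0.45  2.01  0.06  0.88  1.35] 0.45 rot [-23.   22.5 -90.2]
[0.39 0.11 0.45] d-120 30 [0.0, 0.0, 0.0, 0.0] [-0.75  0.01  0.08  2.    0.06  0.88  1.34] 0.46 rot [ -7.9  28.2 -31.7]
[0.45 0.15 0.45] opt5 39 [0.0, 0.0, 0.0, 0.0] [-1.15  0.    0.48  2.01  0.06  0.88  1.35] 0.45 rot [-29.7  -4.9 -65.4]
[0.45 0.15 0.45] d-80 39 [0.0, 0.0, 0.0, 0.0] [-1.59 -0.01  0.92  2.01  0.08  0.88  1.34] 0.45 rot [-18.   25.1 -70.8]
[0.45 0.15 0.45] d-100 34 [0.0, 0.0, 0.0, 0.0] [-1.58 -0.01  0.9   2.01  0.08  0.88  1.34] 0.45 rot [-12.9  27.  -51.2]
[0.45 0.15 0.45] d-60 45 [0.0, 0.0, 0.0, 0.0] [-1.54 -0.01  0.87  2.01  0.07  0.88  1.34] 0.45 rot [-23.   22.5 -90.2]
[0.45 0.15 0.45] d-120 28 [0.0, 0.0, 0.0, 0.0] [-1.5  -0.01  0.83  2.01  0.07  0.88  1.34] 0.45 rot [ -7.9  28.2 -31.7]
```

The model fits at 1 mm and predicts that going via (0.39, 0.11, 0.45) unswivels the elbow. Backing out along the fingers first.

```bash
python3 -m handwheel '0 0 0 0 0 -2 8.4; 0 0 0 0 0 -4 8.4; 0 0 0 0 0 -4 8.4; 0 0 0 0 0 -3 8.4; 0 0 0 0 0 0 8.4'
python3 - <<'E'
from h import *
need((.39,.11,.45));print(np.round(manip.state()['q'],2))
E
```

```text
time_s: 20.17
eef_pos: [0.4588, 0.2888, 0.3383]
ee_rot: [0.242, -0.232, 0.94, 0.062]
contact_force: [1.1, 0.3, 0.7]
opening: 0.0843
t 20.1667 p [0.4588 0.2888 0.3383] xaz -152.38 z [ 0.425  0.229 -0.876] F [1.1 0.3 0.7] op 0.0843
-> [0.39 0.11 0.45] tool cm [  7.2  -12.56 -16.8 ]
[-2.01 -0.48  0.95  2.04  0.76  1.04  0.74]
```

```bash
python3 -m handwheel '0 0 0 .6 -1 -1.4 8.4; 0 0 0 1.1 -1.9 -2.6 8.4; 0 0 0 1.1 -1.9 -2.6 8.4; 0 0 0 1.1 -1.9 -2.6 8.4; 0 0 0 1.1 -1.9 -2.6 8.4; 0 0 0 1.1 -1.9 -2.6 8.4; 0 0 0 1.1 -1.9 -2.6 8.4; 0 0 0 0 0 0 8.4'
python3 - <<'E'
from search import *
from h import *
print(np.round(manip.state()['q'],2));need(Pg);turn(Mg)
s=manip.state();M=rot(s);p=np.array(s['eef_pos'])
q1,e1,n1=go(np.array(s['q']),p,M,p,Mg);q2,e2,n2=go(q1,p,Mg,Pg,Mg);print(q1.round(2),e1,q2.round(2),e2)
print('shift after turn',(Mg.T@(Pg-p)*100).round(2))
E
```

```text
time_s: 20.83
eef_pos: [0.4083, 0.139, 0.4246]
ee_rot: [0.239, -0.223, 0.943, 0.059]
contact_force: [1.1, -0.2, -0.1]
opening: 0.0843
[-1.01 -0.49  0.35  2.02  0.28  1.11  1.31]
t 20.8333 p [0.4083 0.139  0.4246] xaz -153.52 z [ 0.425  0.217 -0.879] F [ 1.1 -0.2 -0.1] op 0.0843
-> [0.44735457 0.28252346 0.25428308] tool cm [-0.57 11.01 19.74]
turn [-0.19 13.4  -1.1 ]
[-1.06 -0.34  0.46  1.87  0.18  1.32  1.42] 3.8814735283551406e-07 [-1.12  0.    0.45  2.01  0.06  0.88  1.35] 2.3525815205329984e-07
shift after turn [-5.34 10.89 19.08]
```

Unswivelled (q3 0.35). Turn 13.4° more upright, then move to the pre-grasp.

```bash
python3 -m handwheel '0 6.7 -.5 0 0 0 8.4; 0 6.7 -.5 0 0 0 8.4; 0 0 0 -.9 1.8 3.2 8.4; 0 0 0 -.9 1.8 3.2 8.4; 0 0 0 -.9 1.8 3.2 8.4; 0 0 0 -.9 1.8 3.2 8.4; 0 0 0 -.9 1.8 3.2 8.4; 0 0 0 -.8 1.8 3 8.4; 0 0 0 0 0 0 8.4; 0 0 0 0 0 0 8.4'
python3 - <<'E'
from search import *
from h import *
print(np.round(manip.state()['q'],2));need(Pg,MID+.023*Mg[:,2]);turn(Mg)
E
```

```text
time_s: 21.67
eef_pos: [0.4406, 0.2899, 0.2497]
ee_rot: [0.124, -0.246, 0.961, 0.029]
contact_force: [-1.1, 0.0, 0.4]
opening: 0.084
[-1.16  0.01  0.47  2.    0.07  0.88  1.34]
t 21.6667 p [0.4406 0.2899 0.2497] xaz -151.22 z [ 0.224  0.116 -0.968] F [-1.1  0.   0.4] op 0.084
-> [0.44735457 0.28252346 0.25428308] tool cm [-0.35 -0.97 -0.38]
-> [0.46880493 0.29378515 0.16449413] tool cm [-0.08  0.01  9.3 ]
turn [-0.07 -0.47  1.04]
```

```bash
python3 -m handwheel '0 0 0 -.4 -1 0 8.4; 0 0 1 0 0 2 8.4; 0 0 0 0 0 2 8.4; 0 0 0 0 0 2 8.4; 0 0 0 0 0 1.6 8.4; 0 0 0 0 0 1.3 8.4; 0 0 0 0 0 0 8.4; 0 0 0 0 0 0 8.4'
python3 - <<'E'
from search import *
from h import *
print(np.round(manip.state()['q'],2));need(MID+.023*Mg[:,2]);turn(Mg)
for n,(x0,y0,x1,y1) in(('side',(210,50,370,230)),('top',(100,150,270,330))):
    c=cap(n);im=cv2.cvtColor(c['image'],cv2.COLOR_RGB2BGR)
    cv2.imwrite(f'pics/{n}10.png',cv2.resize(im[y0:y1,x0:x1],None,fx=3.3,fy=3.3,interpolation=cv2.INTER_CUBIC))
E
```

```text
time_s: 22.33
eef_pos: [0.4712, 0.2927, 0.1686]
ee_rot: [0.126, -0.236, 0.963, 0.032]
contact_force: [-0.0, 0.7, 0.1]
opening: 0.084
[-1.1   0.16  0.49  2.05 -0.07  0.68  1.47]
t 22.3333 p [0.4712 0.2927 0.1686] xaz -152.53 z [ 0.228  0.121 -0.966] F [-0.   0.7  0.1] op 0.084
-> [0.46880493 0.29378515 0.16449413] tool cm [0.26 0.21 0.36]
turn [ 0.07 -0.11 -0.22]
```

View pics/side10.png

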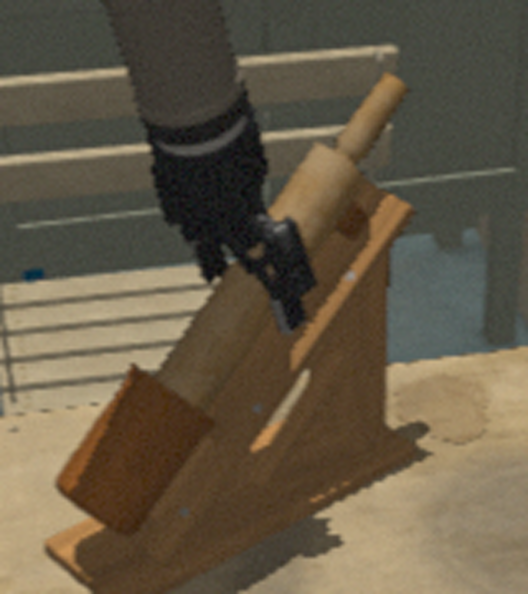

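View pics/top10.png

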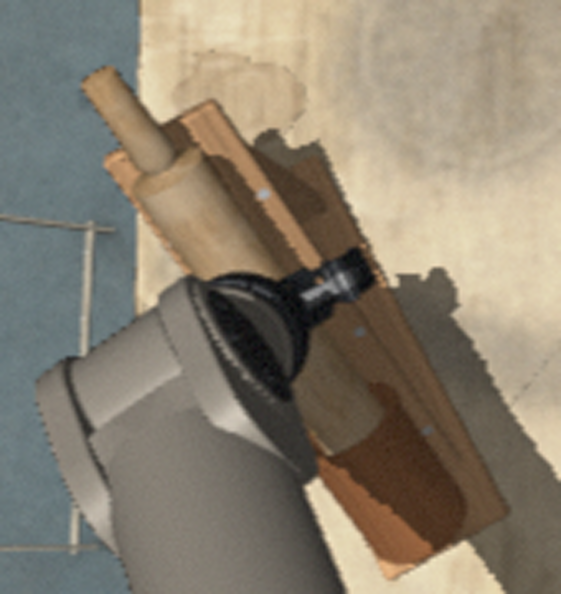

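Good: fingers either side of the mid-barrel (side crop (215,265) and (290,320)), joints all well within range. Small correction, then close.

```bash
python3 -m handwheel '0 0 0 .3 .2 .3 8.4; 0 0 0 0 0 0 6; 0 0 0 0 0 0 5; 0 0 0 0 0 0 4; 0 0 0 0 0 0 3; 0 0 0 0 0 0 3; 0 0 0 0 0 0 3; 0 0 0 0 0 0 3'
python3 - <<'E'
from search import *
from h import *
need(MID+.023*Mg[:,2]);turn(Mg)
a=rot().T@pinM()[:,0];print('pin axis in tool',a.round(3))
s=manip.state();q,e,n=go(np.array(s['q']),np.array(s['eef_pos']),rot(s),np.array(s['eef_pos'])+.14*pinM()[:,0],rot(s));print(q.round(2),e)
E
```

```text
time_s: 23.1
eef_pos: [0.4685, 0.2933, 0.1649]
ee_rot: [0.126, -0.236, 0.963, 0.032]
contact_force: [-2.2, -2.6, 6.8]
opening: 0.0453
t 23.1 p [0.4685 0.2933 0.1649] xaz -152.49 z [ 0.228  0.121 -0.966] F [-2.2 -2.6  6.8] op 0.0453
-> [0.46880493 0.29378515 0.16449413] tool cm [-0.04  0.03  0.06]
turn [ 0.06 -0.15 -0.18]
pin axis in tool [-0.905  0.003 -0.425]
[-1.03  0.28  0.49  1.73 -0.13  0.91  1.55] 3.4284000172453236e-07
```

```bash
python3 -m handwheel '0 0 0 -.5 0 -.2 3; 0 0 0 -.9 0 -.4 3; 0 0 0 -.9 0 -.4 3; 0 0 0 0 0 0 3'
python3 - <<'E'
from search import *
from h import *
need(MID+.023*Mg[:,2]+.023*pinM()[:,0])
E
```

```text
time_s: 23.43
eef_pos: [0.4827, 0.3007, 0.1781]
ee_rot: [0.121, -0.236, 0.964, 0.03]
contact_force: [-8.3, -4.7, 4.6]
opening: 0.0455
t 23.4333 p [0.4827 0.3007 0.1781] xaz -152.52 z [ 0.22   0.116 -0.969] F [-8.3 -4.7  4.6] op 0.0455
-> [0.48438183 0.3019632  0.17930897] tool cm [-0.23  0.03 -0.06]
```

```bash
python3 -m handwheel '0 0 0 -1.4 0 -.6 3; 0 0 0 -1.8 0 -.8 3; 0 0 0 -1.8 0 -.8 3; 0 0 0 0 0 0 3'
python3 - <<'E'
from search import *
from h import *
need(MID+.023*Mg[:,2]+.08*pinM()[:,0]);turn(Mg)
c=cap('side');im=cv2.cvtColor(c['image'],cv2.COLOR_RGB2BGR)
cv2.imwrite(f'pics/side11.png',cv2.resize(im[20:230,210:390],None,fx=2.8,fy=2.8,interpolation=cv2.INTER_CUBIC))
E
```

```text
time_s: 23.77
eef_pos: [0.5152, 0.3177, 0.2098]
ee_rot: [0.114, -0.236, 0.965, 0.029]
contact_force: [-22.8, -13.5, 10.7]
opening: 0.0454
t 23.7667 p [0.5152 0.3177 0.2098] xaz -152.53 z [ 0.206  0.109 -0.973] F [-22.8 -13.5  10.7] op 0.0454
-> [0.52298545 0.32223056 0.21602402] tool cm [-1.02  0.04 -0.4 ]
turn [ 0.05 -1.64 -0.22]
```

View pics/side11.png

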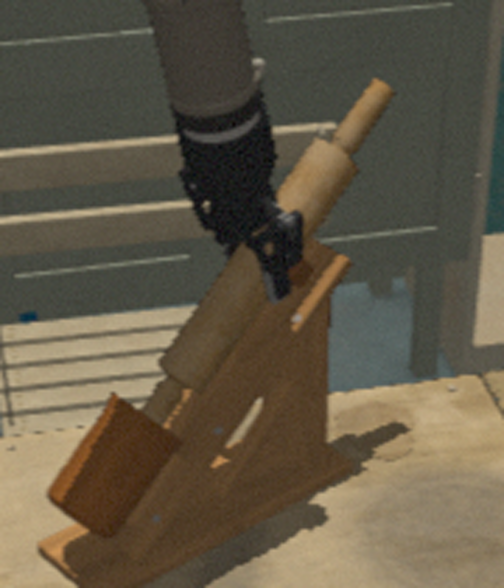

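Pin drawn about 7 cm; the force breaks down to about 25 N normal to the slope (I'm pressing it into the V rest). Relieving that with a shift normal to the axis.

```bash
python3 -m handwheel '0 0 0 .2 0 -.5 3; 0 0 0 .2 0 -.4 3; 0 0 0 0 0 0 3'
python3 - <<'E'
from search import *
from h import *
need(MID+.023*Mg[:,2]+.08*pinM()[:,0]);turn(Mg);F=np.array(manip.state()['contact_force']);print('along a,y,n',F@pinM()[:,0],F@pinM()[:,1],-F@pinM()[:,2])
E
```

```text
time_s: 24.07
eef_pos: [0.5179, 0.3196, 0.222]
ee_rot: [0.126, -0.236, 0.963, 0.032]
contact_force: [-0.1, -0.5, -3.1]
opening: 0.0454
t 24.0667 p [0.5179 0.3196 0.222 ] xaz -152.51 z [ 0.228  0.122 -0.966] F [-0.1 -0.5 -3.1] op 0.0454
-> [0.52298545 0.32223056 0.21602402] tool cm [-0.4  -0.    0.72]
turn [ 0.1  -0.12 -0.2 ]
along a,y,n -2.2848775030274857 0.4150562628202396 -2.145034692434448
```

Free now: only the pin's weight remains. Continuing the draw.

```bash
python3 -m handwheel '0 0 0 -1.3 0 -.7 3; 0 0 0 -1.8 0 -.9 3; 0 0 0 -1.8 0 -.9 3; 0 0 0 -1.8 0 -.9 3; 0 0 0 0 0 0 3'
python3 - <<'E'
from search import *
from h import *
need(MID+.023*Mg[:,2]+.14*pinM()[:,0]);turn(Mg);F=np.array(manip.state()['contact_force']);print('along a,y,n',F@pinM()[:,0],F@pinM()[:,1],-F@pinM()[:,2])
c=cap('side');np.savez('s12.npz',**c);im=cv2.cvtColor(c['image'],cv2.COLOR_RGB2BGR)
cv2.imwrite(f'pics/side12.png',cv2.resize(im[10:230,210:390],None,fx=2.7,fy=2.7,interpolation=cv2.INTER_CUBIC))
E
```

```text
time_s: 24.48
eef_pos: [0.5717, 0.3479, 0.2754]
ee_rot: [0.13, -0.236, 0.962, 0.033]
contact_force: [1.2, 1.1, -2.9]
opening: 0.0454
t 24.4833 p [0.5717 0.3479 0.2754] xaz -152.5 z [ 0.235  0.125 -0.964] F [ 1.2  1.1 -2.9] op 0.0454
-> [0.56362084 0.34356462 0.25467144] tool cm [ 1.44 -0.01  1.75]
turn [ 0.09  0.36 -0.19]
along a,y,n -0.6306585788771155 -0.39004165087048653 -3.218961151446989
```

View pics/side12.png

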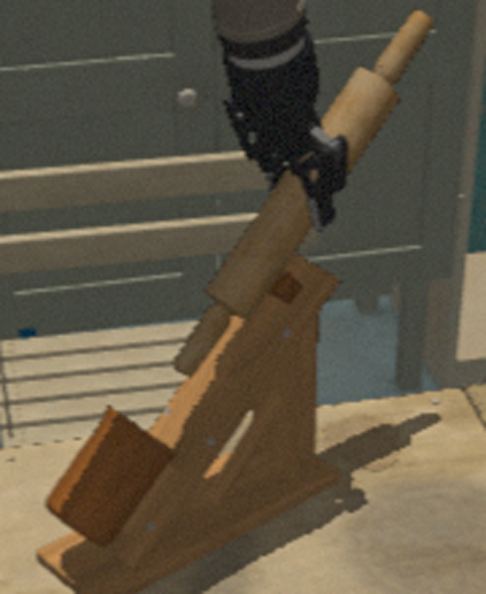

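The pin is clear of the cup (foot at crop (180,370)). Lift it, then check how it sits in the grip.

```bash
python3 - <<'E'
from h import *
p=np.array(manip.state()['eef_pos']);need(p+[0,0,.1])
E
python3 -m handwheel '0 0 0 .4 0 -1.9 3; 0 0 0 .7 0 -3 3; 0 0 0 .7 0 -3 3; 0 0 0 .5 0 -2 3; 0 0 0 0 0 0 3; 0 0 0 0 0 0 3'
cat > meas.py <<'E'
from h import *
from scipy.optimize import least_squares
def measure(up0):
    "up0: guess of pin axis in tool; returns mid, axis world"
    s=manip.state();M=rot(s);p=np.array(s['eef_pos']);o0=p-.023*M[:,2];a0=M@up0
    pts=[]
    for n in('side','top'):
        c=cap(n);W=cloud(c).reshape(-1,3);col=c['image'].reshape(-1,3).astype(int);k=np.isfinite(W[:,0])
        pts.append((n,W[k],col[k]))
    b1=np.cross(a0,[.3,.2,.9]);b1/=np.linalg.norm(b1);b2=np.cross(a0,b1)
    def ax(x):
        a=a0+x[0]*b1+x[1]*b2;return a/np.linalg.norm(a),o0+x[2]*b1+x[3]*b2
    def dist(x,q):
        a,o=ax(x);d=q-o;t=d@a;return np.linalg.norm(d-np.outer(t,a),axis=1),t
    for nm,W,col in pts+[('both',np.vstack([k[1] for k in pts]),np.vstack([k[2] for k in pts]))]:
        warm=(col[:,0]-col[:,2]>25);Q=W[warm];x=np.zeros(4)
        for it in range(8):
            w=[.045,.04,.035][min(it,2)] if it<3 else .03
            r,t=dist(x,Q);q=Q[(r<w)&(r>.012)&(abs(t)<.112)&(abs(t)>.02)]
            x=least_squares(lambda y:dist(y,q)[0]-.0235,x,loss='soft_l1',f_scale=.002).x
        a,o=ax(x);r,t=dist(x,Q);rms=(dist(x,q)[0]-.0235).std()
        b=t[(r>.019)&(r<.0265)&(abs(t)<.16)];h=t[(r<.02)&(abs(t)<.24)]
        print(nm,len(q),'mid',o.round(4),'el %.2f az %.2f'%(np.degrees(np.arcsin(a[2])),np.degrees(np.arctan2(a[1],a[0]))),'rms %.4f'%rms,'barrel t',np.percentile(b,[1,99]).round(4) if len(b) else 0,'handle t',np.percentile(h,[.5,99.5]).round(4) if len(h) else 0,'axis tool',(M.T@a).round(3),'o tool',(M.T@(o-p)).round(4))
E
python3 - <<'E'
from meas import *
need();measure(np.array([-.905,.003,-.425]));cap('top','top13.png')
E
```

```text
t 24.5333 p [0.5695 0.3465 0.2732] xaz -152.51 z [ 0.231  0.123 -0.965] F [-0.8  0.2 -4.2] op 0.0453
-> [0.56953612 0.34648446 0.37324589] tool cm [-2.62  0.02 -9.65]
time_s: 25.03
eef_pos: [0.5248, 0.3229, 0.3615]
ee_rot: [0.126, -0.236, 0.963, 0.033]
contact_force: [-0.1, 0.1, -3.7]
opening: 0.0454
t 25.0333 p [0.5248 0.3229 0.3615] xaz -152.5 z [ 0.228  0.123 -0.966] F [-0.1  0.1 -3.7] op 0.0454
side 1430 mid [0.5193 0.3224 0.3828] el 40.48 az 27.47 rms 0.0022 barrel t [-0.1171  0.1164] handle t [-0.1876  0.1487] axis tool [-0.903  0.001 -0.43 ] o tool [-0.0005  0.0022 -0.0219]
top 2360 mid [0.5207 0.3204 0.3825] el 40.28 az 27.47 rms 0.0013 barrel t [-0.1174  0.117 ] handle t [-0.1887  0.1881] axis tool [-0.904  0.001 -0.427] o tool [-0.0007 -0.0003 -0.0215]
both 3790 mid [0.5202 0.3212 0.3825] el 40.34 az 27.41 rms 0.0019 barrel t [-0.1173  0.1169] handle t [-0.188  0.188] axis tool [-0.904  0.    -0.428] o tool [-0.0007  0.0007 -0.0216]
```

View pics/top13.png

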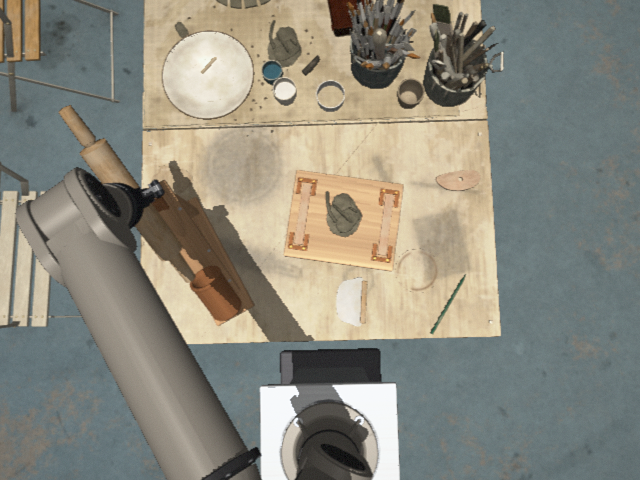

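The pin hasn't slipped: its middle is 21.6 mm behind the TCP, centred between the pads, at 25.3° to the tool. Both strips sit in their seats ((302,217) and (386,219)). Planning the turn.

```bash
cat > fin.py <<'E'
from search import *
from h import *
u=np.array([-.904,0,-.4275]);u/=np.linalg.norm(u);o=np.array([-.0007,0,-.0216])
def Mfin(az):
    a=np.radians(az);d=np.array([np.cos(a),np.sin(a),0]);up=np.array([0,0,1.]);y=np.cross(up,d)  # horizontal, perp
    # tool: y_tool=±y ; in tool frame basis (u, n=(-.4275..)), keep tool z downwards
    n=np.array([u[2]*-1,0,u[0]])  # perp to u in xz-plane
    if n[2]>0: n=-n               # points back (-z): world up
    A=np.stack([u,n,np.cross(u,n)],1);B=np.stack([d,up,np.cross(d,up)],1);return B@A.T
TGT=np.array([.535,-.0495,.1775])
if __name__=='__main__':
    s=manip.state();p=np.array(s['eef_pos']);M=rot(s);q=np.array(s['q']);print(q.round(2))
    for az in(-99.6,80.4):
        Mf=Mfin(az);pf=TGT-Mf@o;print(az,'z',Mf[:,2].round(3),'turn',np.degrees(R.from_matrix(M.T@Mf).as_rotvec()).round(1),'TCPf',pf.round(4))
        for pw in((.5,.1,.42),(.52,.0,.4),(.5,.2,.42),(.55,.0,.35)):
            pw=np.array(pw);qa,ea,na=go(q,p,M,pw,M);qb,eb,nb=go(qa,pw,M,pw,Mf);qc,ec,nc=go(qb,pw,Mf,pf,Mf)
            print(pw,na,nb,nc,[round(float(k),4) for k in(ea,eb,ec)],qa.round(2),qb.round(2),qc.round(2),[round(float(marg(k)),2) for k in(qa,qb,qc)])
E
python3 fin.py
```

```text
[-1.1   0.12  0.51  1.66 -0.03  1.12  1.46]
-99.6 z [ 0.071  0.422 -0.904] turn [-11.8  21.8 128.1] TCPf [ 0.5366 -0.0398  0.1583]
[0.5  0.1  0.42] 8 21 10 [0.0, 0.0, 0.0] [-0.97 -0.15  0.64  1.74  0.05  1.26  1.71] [-0.8  -0.02  0.79  1.7  -0.43  1.39 -0.11] [-0.37  0.42  0.79  1.93 -0.81  1.17  0.65] [0.34, 0.47, 0.53]
[0.52 0.   0.4 ] 11 21 9 [0.0, 0.0, 0.0] [-0.88 -0.12  0.79  1.76 -0.02  1.23  1.97] [-0.74  0.13  1.05  1.66 -0.56  1.49  0.21] [-0.45  0.47  0.9   1.93 -0.86  1.21  0.7 ] [0.37, 0.41, 0.5]
[0.5  0.2  0.42] 5 21 12 [0.0, 0.0, 0.0] [-1.05 -0.07  0.55  1.7   0.04  1.25  1.55] [-0.92 -0.01  0.71  1.7  -0.42  1.3  -0.3 ] [-0.37  0.42  0.79  1.93 -0.8   1.17  0.65] [0.42, 0.48, 0.53]
[0.55 0.   0.35] 11 21 7 [0.0, 0.0, 0.0] [-0.8   0.    0.8   1.79 -0.13  1.12  2.09] [-0.71  0.29  1.1   1.69 -0.69  1.47  0.35] [-0.48  0.49  0.96  1.93 -0.89  1.24  0.73] [0.49, 0.36, 0.47]
80.4 z [-0.071 -0.422 -0.904] turn [  5.   37.1 -53.7] TCPf [ 0.5334 -0.0592  0.1583]
[0.5  0.1  0.42] 8 11 11 [0.0, 0.0, 0.0] [-0.97 -0.15  0.64  1.74  0.05  1.26  1.71] [-0.99  0.22  0.6   1.48  0.25  1.71  2.6 ] [-0.72  0.41  0.63  1.88  0.21  1.06  2.74] [0.34, 0.29, 0.2]
[0.52 0.   0.4 ] 11 11 9 [0.0, 0.0, 0.0] [-0.88 -0.12  0.79  1.76 -0.02  1.23  1.97] [-0.92  0.21  0.72  1.55  0.27  1.6   2.75] [-0.76  0.43  0.69  1.88  0.18  1.05  2.77] [0.37, 0.19, 0.17]
[0.5  0.2  0.42] 5 11 13 [0.0, 0.0, 0.0] [-1.05 -0.07  0.55  1.7   0.04  1.25  1.55] [-1.01  0.32  0.49  1.36  0.2   1.78  2.48] [-0.68  0.4   0.58  1.88  0.24  1.07  2.72] [0.42, 0.22, 0.22]
[0.55 0.   0.35] 11 11 7 [0.0, 0.0, 0.0] [-0.8   0.    0.8   1.79 -0.13  1.12  2.09] [-0.85  0.29  0.68  1.57  0.23  1.5   2.77] [-0.74  0.42  0.66  1.88  0.19  1.06  2.76] [0.49, 0.17, 0.18]
```

```bash
python3 -c "
from h import *
need((.5,.1,.42))"
```

```text
t 25.1833 p [0.5245 0.3228 0.3589] xaz -152.48 z [ 0.225  0.119 -0.967] F [ 0.7  0.7 -3.8] op 0.045
-> [0.5  0.1  0.42] tool cm [ 10.51 -18.61  -9.11]
```

```bash
python3 -m handwheel '0 0 0 .5 -.9 -.9 3; 0 0 0 1.2 -2.2 -1.1 3; 0 0 0 1.2 -2.2 -1 3; 0 0 0 1.2 -2.2 -1 3; 0 0 0 1.2 -2.2 -1 3; 0 0 0 1.2 -2.2 -1 3; 0 0 0 1.2 -2.2 -1 3; 0 0 0 1.2 -2.2 -1 3; 0 0 0 1.2 -2.2 -1 3; 0 0 0 0 0 0 3'
python3 -m handwheel '-.5 1 6 0 0 0 3; -.5 1 6 0 0 0 3; -.5 1 6 0 0 0 3; -.5 1 6 0 0 0 3; -.5 1 6 0 0 0 3; -.5 1 6 0 0 0 3; -.5 1 6 0 0 0 3; -.5 1 6 0 0 0 3; -.5 1 6 0 0 0 3; -.5 1 6 0 0 0 3'
python3 - <<'E'
from fin import *
need();Mf=Mfin(-99.6);turn(Mf);print(np.round(manip.state()['q'],2))
E
```

```text
time_s: 26.02
eef_pos: [0.5048, 0.0943, 0.4233]
ee_rot: [0.127, -0.231, 0.964, 0.031]
contact_force: [0.8, -1.7, -3.2]
opening: 0.0455
time_s: 26.85
eef_pos: [0.5039, 0.1022, 0.4214]
ee_rot: [0.002, 0.273, 0.956, 0.111]
contact_force: [0.6, -0.1, -4.0]
opening: 0.0457
t 26.85 p [0.5039 0.1022 0.4214] xaz 148.51 z [ 0.064  0.21  -0.976] F [ 0.6 -0.1 -4. ] op 0.0457
turn [-6.12 12.14 67.82]
[-0.86 -0.01  0.71  1.63 -0.2   1.42  0.88]
```

```bash
python3 -m handwheel '-.5 1.1 6.2 0 0 0 3; -.5 1.1 6.2 0 0 0 3; -.5 1.1 6.2 0 0 0 3; -.6 1.1 6.2 0 0 0 3; -.6 1.1 6.2 0 0 0 3; -.6 1.1 6.2 0 0 0 3; -.6 1.1 6.2 0 0 0 3; -.6 1.1 6.2 0 0 0 3; -.6 1.1 6.2 0 0 0 3; -.6 1.1 6.2 0 0 0 3'
python3 -m handwheel '-.5 1 5 0 0 0 3; 0 0 0 0 0 0 3; 0 0 0 0 0 0 3'
python3 - <<'E'
from fin import *
Mf=Mfin(-99.6);turn(Mf);print(np.round(manip.state()['q'],2));pf=TGT-Mf@o;need(pf+[0,0,.12],pf)
from meas import measure
measure(u)
E
```

```text
time_s: 27.68
eef_pos: [0.504, 0.1019, 0.4212]
ee_rot: [-0.128, 0.714, 0.669, 0.165]
contact_force: [-0.0, -0.3, -3.6]
opening: 0.0454
time_s: 27.93
eef_pos: [0.5038, 0.1021, 0.4215]
ee_rot: [-0.138, 0.739, 0.638, 0.169]
contact_force: [-0.3, -0.7, -3.0]
opening: 0.045
turn [0.15 0.17 1.25]
[-0.79 -0.01  0.79  1.69 -0.43  1.4  -0.09]
t 27.9333 p [0.5038 0.1021 0.4215] xaz 81.78 z [ 0.074  0.418 -0.905] F [-0.3 -0.7 -3. ] op 0.045
-> [ 0.5366455  -0.03977124  0.27827258] tool cm [-18.37   5.19   7.27]
-> [ 0.5366455  -0.03977124  0.15827258] tool cm [-5.1  -0.14 10.86]
side 622 mid [0.5009 0.0927 0.4409] el 0.39 az -98.38 rms 0.0007 barrel t [-0.014   0.1203] handle t [0.1148 0.1904] axis tool [-0.902  0.003 -0.431] o tool [-0.0006 -0.0012 -0.0217]
top 1679 mid [0.5014 0.0926 0.441 ] el 0.34 az -98.60 rms 0.0012 barrel t [-0.1157  0.0013] handle t [-0.1866 -0.0587] axis tool [-0.903 -0.001 -0.43 ] o tool [-0.0006 -0.0007 -0.0217]
both 2301 mid [0.5013 0.0926 0.441 ] el 0.35 az -98.67 rms 0.0011 barrel t [-0.1151  0.1194] handle t [-0.1861  0.1903] axis tool [-0.903 -0.002 -0.43 ] o tool [-0.0006 -0.0008 -0.0217]
```

```bash
python3 -m handwheel '.1 .3 1 0 0 0 3; 0 0 0 -1 .3 .4 3; 0 0 0 -2.2 .6 .9 3; 0 0 0 -2.2 .6 .9 3; 0 0 0 -2.2 .6 .9 3; 0 0 0 -2.2 .6 .9 3; 0 0 0 -2.2 .6 .9 3; 0 0 0 -2.2 .6 .9 3; 0 0 0 -2.2 .6 .9 3; 0 0 0 -1.2 .4 .3 3'
python3 -m handwheel '0 0 0 -.5 0 .5 3; 0 0 0 0 0 0 3; 0 0 0 0 0 0 3'
python3 - <<'E'
from fin import *
Mf=Mfin(-99.6);turn(Mf);print(np.round(manip.state()['q'],2));pf=TGT-Mf@o;need(pf)
from meas import measure
measure(u)
E
```

```text
time_s: 28.87
eef_pos: [0.531, -0.0336, 0.2805]
ee_rot: [-0.142, 0.745, 0.63, 0.167]
contact_force: [-0.6, 0.3, -2.8]
opening: 0.045
time_s: 29.12
eef_pos: [0.5312, -0.0333, 0.2765]
ee_rot: [-0.142, 0.744, 0.631, 0.169]
contact_force: [1.1, 0.4, -3.7]
opening: 0.0454
turn [ 0.01 -0.24  0.23]
[-0.49  0.27  0.91  1.81 -0.67  1.34  0.46]
t 29.1167 p [ 0.5312 -0.0333  0.2765] xaz 80.66 z [ 0.072  0.425 -0.902] F [ 1.1  0.4 -3.7] op 0.0454
-> [ 0.5366455  -0.03977124  0.15827258] tool cm [-5.6   0.62 10.43]
side 833 mid [ 0.5285 -0.0429  0.2959] el -0.11 az -99.32 rms 0.0010 barrel t [-0.1048  0.1192] handle t [-0.1852  0.1905] axis tool [-0.903  0.001 -0.43 ] o tool [-0.0006 -0.0011 -0.0218]
top 1326 mid [ 0.5291 -0.043   0.2966] el -0.05 az -99.33 rms 0.0014 barrel t [-0.1153  0.0927] handle t [-0.1863 -0.0066] axis tool [-0.903  0.001 -0.43 ] o tool [-0.0003 -0.0005 -0.0224]
both 2160 mid [ 0.5288 -0.0429  0.2962] el -0.32 az -99.51 rms 0.0013 barrel t [-0.1146  0.1184] handle t [-0.1861  0.1902] axis tool [-0.905 -0.002 -0.426] o tool [-0.0004 -0.0008 -0.0221]
```

Level to 0.1–0.3° and square to 0.3°. Lowering to the finish height.

```bash
python3 - <<'E'
from h import *
for f in('top0','side0'):
    c=dict(np.load(f+'.npz'));W=cloud(c);col=c['image'].astype(int);m=(abs(W[...,0]-.535)<.07)&(abs(W[...,1]+.05)<.065)&((col[...,0]-col[...,2])<40)&(W[...,2]>.015)
    print(f,m.sum(),np.percentile(W[m][:,2],[50,98,99.7]).round(4),W[m].mean(0).round(3))
E
python3 -m handwheel '0 0 0 -.5 .1 .8 3; 0 0 0 -1 .1 2 3; 0 0 0 -1.1 .1 2.2 3; 0 0 0 -1.1 .1 2.2 3; 0 0 0 -.9 .1 1.8 3; 0 0 0 -.5 .1 1 3; 0 0 0 -.3 0 .5 3; 0 0 0 0 0 0 3; 0 0 0 0 0 0 3; 0 0 0 0 0 0 3'
python3 - <<'E'
from fin import *
Mf=Mfin(-99.6);turn(Mf);print(np.round(manip.state()['q'],2));pf=TGT-Mf@o;need(pf)
from meas import measure
measure(u);cap('side','s14.png');cap('top','t14.png')
E
```

```text
top0 1091 [0.0326 0.0518 0.0549] [ 0.544 -0.047  0.032]
side0 1013 [0.0319 0.05   0.0526] [ 0.543 -0.053  0.031]
time_s: 30.05
eef_pos: [0.5376, -0.0389, 0.1598]
ee_rot: [-0.141, 0.744, 0.631, 0.17]
contact_force: [0.2, -0.4, -3.8]
opening: 0.0453
turn [ 0.18 -0.23  0.25]
[-0.39  0.43  0.83  1.92 -0.82  1.19  0.67]
t 30.05 p [ 0.5376 -0.0389  0.1598] xaz 80.68 z [ 0.075  0.425 -0.902] F [ 0.2 -0.4 -3.8] op 0.0453
-> [ 0.5366455  -0.03977124  0.15827258] tool cm [-0.16 -0.08  0.09]
side 834 mid [ 0.5348 -0.0485  0.1794] el -0.24 az -99.47 rms 0.0011 barrel t [-0.1132  0.1199] handle t [-0.1889  0.1904] axis tool [-0.904 -0.    -0.427] o tool [-0.0005 -0.0011 -0.022 ]
top 1010 mid [ 0.535  -0.0485  0.1792] el 0.02 az -99.49 rms 0.0017 barrel t [-0.1148  0.0137] handle t [-0.1859 -0.0041] axis tool [-0.902 -0.001 -0.431] o tool [-0.0005 -0.0009 -0.0218]
both 1845 mid [ 0.5349 -0.0485  0.1792] el -0.05 az -99.54 rms 0.0015 barrel t [-0.1146  0.1189] handle t [-0.1868  0.19  ] axis tool [-0.903 -0.002 -0.43 ] o tool [-0.0006 -0.001  -0.0218]
```

View pics/s14.png

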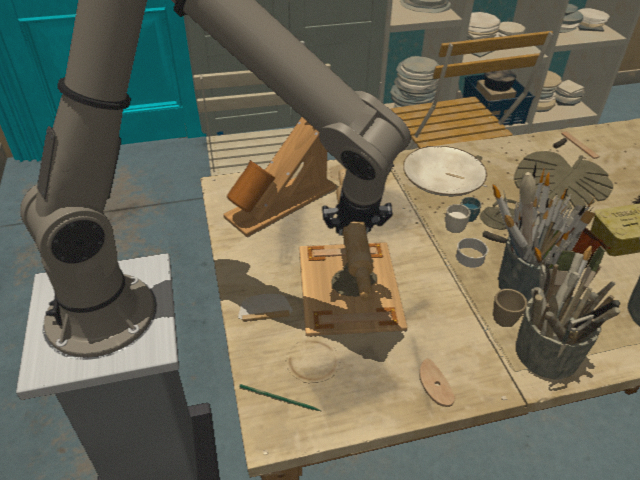

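View pics/t14.png

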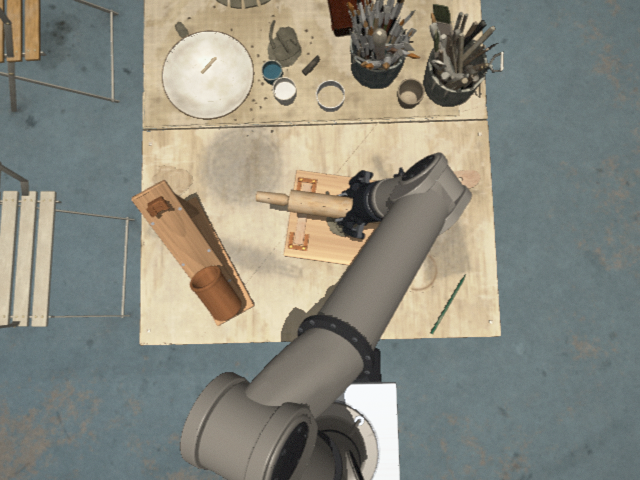

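The pin sits level across the strips over the board centre; stand empty, rib (437,382) and clay where they were. Last check of the placed strip, rest state, then hand in.

Run:
```python
from h import *
im=cv2.cvtColor(cv2.imread('pics/top13.png'),cv2.COLOR_BGR2LAB)  # before the pin came over the board
c=dict(np.load('top0.npz'))
a=np.radians(-9.6);ex=np.array([np.cos(a),np.sin(a)]);ey=np.array([-np.sin(a),np.cos(a)])
for nm,ctr in(('open',np.array([.5516,.0492])),('filled',np.array([.5184,-.1477]))):
    u0,v0=proj(c,[*ctr,.018]);pts=[]
    hsv=cv2.cvtColor(cv2.imread('pics/top13.png'),cv2.COLOR_BGR2HSV).astype(int)
    for v in range(int(v0)-45,int(v0)+46):
        for u in range(int(u0)-25,int(u0)+26):
            w=onz(c,u,v,.018)[:2]-ctr
            if abs(w@ex)<.077 and abs(w@ey)<.013 and hsv[v,u,1]<85: pts.append([w@ex*1000,w@ey*1000])
    p=np.array(pts,np.float32);print(nm,len(p),cv2.minAreaRect(p),p.mean(0))
T=cap('top');W=cloud(T);S=cap('side');V=cloud(S)
for x in(-.05,-.03,0,.04):
    q=np.array([.5516,.0492])+x*ex;u,v=np.round(proj(T,[*q,.018])).astype(int);print('x',x,'z top cam',W[v-1:v+2,u-1:u+2,2].mean().round(4))
s=manip.state();print(s['time_s'],np.abs(s['dq']).max())
```

```text
open 332 ((0.6141815185546875, -0.8351583480834961), (18.319766998291016, 142.5068817138672), 89.98829650878906) [-1.2886313  -0.24574174]
filled 326 ((0.0561676025390625, -0.36341381072998047), (18.830337524414062, 141.84031677246094), 89.61831665039062) [-3.615826   -0.62269586]
x -0.05 z top cam 0.0174
x -0.03 z top cam 0.0185
x 0 z top cam 0.1295
x 0.04 z top cam 0.2007
30.35 0.004909331646534992
```

```bash
python3 -c "
from cell import manip
print(manip.job_done())"
```

```text
the job is handed in; nothing more can be done
None
```

The strip is in the open seat and released, and the arm is holding the rolling pin level and square over the board. I handed the job in at 30.4 s of the 58 s allowed; no verdict was reported.

**Strip**
- It lies within about 1 mm of the seat centre and is square to it.
- Its top is 17–18 mm above the table, so it is flat on the board.

**Pin**

| | Measured at the end | Wanted |
|---|---|---|
| Tilt | 0.05° (both views); 0.24° (side view alone) | level |
| Direction | within 0.1–0.2° | square across the strips |
| Position | within about 1–2 mm | board centre |
| Underside above the clay | about 10 cm | about 10 cm |

The arm was at rest, with joint speeds below 0.005 rad/s. In the last pictures and checks, the clay, the seated strip and the rib showed no sign of having moved.

**What went wrong on the way**
- **First strip grip:** it read short, with 6.5 N upward, so I reopened and gripped lower.
- **First two pin approaches:** these ran joints 2, 3, 6 and 7 up to their stops. Joint 2 read -0.494 against a limit of -0.49 for a moment. I backed off and took the pin with the tool more upright.
- **Drawing the pin:** the first part of the draw pushed it into the V rest with about 25 N, until I moved it off the rest and carried on.
- **Side camera:** it read the pin 2–3 mm away from the top camera in the stand, which is within calibration.

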